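Free the stuck sample cups and load the imaging carrier

ROBOT

A 6-joint arm with a two-finger parallel gripper is mounted at the origin on the work surface. World frame = base frame: x ahead of the robot, y to its left, z up, the work surface at z = 0. Lengths are in m, angles in rad, forces in N, time in s.
With the tool pointing down it reaches from about 0.25 to 0.775 m from the base axis. Payload 4 kg.
Tool frame: the origin (TCP) lies where the fingers leave the gripper's body, on its centre line; the fingertips stand 97 mm ahead of it and the grasp point (between the pads) lies 78 mm ahead of it; z points along the fingers, x is the direction in which the jaws open and shut, and the axes are right-handed (so a half turn about z gives the same grasp; the last joint's range is limited). The gripper opens to 94 mm and grips with 3 to 60 N. Pads are 16 mm wide; open, the fingers measure 119 mm over their backs; the gripper's body (75 mm by 177 mm) begins 78 mm behind the grasp point.
Start: joints at [-1.216, 0.087, 1.371, -0, 1.684, -0.103], TCP at [0.243, -0.493, 0.303] pointing down, gripper open.
Joint ranges: [-3.1, 3.1], [-0.76, 2.03], [0.27, 2.55], [-1.08, 4.22], [0.17, 2.65], [-2.57, 2.57]. Speed limits (rad/s): [2.79, 2.79, 3.14, 3.14, 3.14, 3.14].

INTERFACE

Orientations are given as [roll, pitch, yaw] about the fixed x, y, z axes, in that order (R = Rz(yaw) Ry(pitch) Rx(roll)).
In Python, from bench import * gives the robot as it stands.
- The arm moves only by the tool jog_arm, never from a script. Its argument "moves" is a list of rows, each a list of 7 numbers: the turn, a rotation vector about the world's x, y, z in rad, then the shift along the world's x, y, z in mm, then the finger opening in mm, from 0 to 94. In form: [[rx, ry, rz, tx, ty, tz, fingers], ...]. A call has 1 to 12 rows; each row shifts and turns the commanded pose from where the row before left it; what a row does not reach is not made up. A row lasts 1/8 s, in which the tool goes at most 62.5 mm and 10.7 degrees, less where a joint would pass 70% of its speed; a pose out of reach is approached as far as the arm can. A call is refused whole if a number of a shift passes 62.5 or a number of a turn 0.188, either way. A call with a gripper value outside its range is refused whole. The fingers move at their own pace and stop on an object; the grip force is fixed at half the most. Time passes only in rows, so rows that do not move let the fingers close. It gives the time, the measured TCP pose, the force and the opening at its end, in the units of the state.
- get_obs(): the state, without advancing time (a new reading comes with each control period).
- snapshot(name): name is "scene" or "top"; returns the picture (420x560x3 uint8, red, green, blue); there is no depth.
- get_calibration(name): a dict with "camera_matrix" (3x3 intrinsics, pixels), "R" (3x3) and "t" (3): a world point X has camera coordinates R X + t. Camera axes: x right, y down, z forward; pixel columns grow to the right and rows downward; lengths in m; the calibration is good to about 2 mm. A picture is of the moment at which its call begins. get_calibration takes no time and is no camera call.
- close_job(): hands the job in, once; it reports no verdict.
Trained networks look in the newest picture that a camera, given by its name, has taken for a name from the list of things; names that differ only in an ending like _2 or _b are one class to them, and where a whole thing is asked for, a point or a joint stands for the part that bears it (a point fixed in the world has none). Each returns a list of dicts, best first, with "conf" (0 to 1); they miss things now and then, are a little off and sometimes report something else, mostly with a low value. They report only what shows in the picture. A call takes as long as a camera call. They do not tell look-alikes from the thing itself.
- look_for(label, camera): "bbox" ([left, top, right, bottom] in pixels, round what is visible of it).
The state is a dict: "time": time; "joint_positions": joint angles; "qvel": joint speeds; "joint_torque": joint torques, N m; "tool_pos": TCP position; "ee_rot": TCP orientation; "wrist_force": force on the tool from outside, world axes, zero at the start; "wrist_torque": the same for the moment, N m; "width": finger opening in m.
Only numpy, scipy, OpenCV 4.12 (cv2) and the standard library are available. Lean on these libraries where they do the work, as an engineer would, in place of code of your own. Each camera call takes 0.05 s, during which the arm holds its last target.

TASK

Take last run's blue cup out of the white imaging carrier and stand it upright in the middle of the green mat. Free every orange sample cup that is stuck in its steel soaking pot: grip it by its rim, twist it about 70 degrees and pull it straight up, then stand it upright in a carrier bay of its own. When all the orange cups are in, swing the red-handled keeper bar fully shut against its stop in the catch; also set the batch counter so that its window shows how many orange cups there are, and leave the other things on the bench where they are.

Things in the scene. Friction and masses are not known exactly. Their poses are not given: they have to be found in the camera images.
- cup1_mid (a point): Centre (half-way up, on the axis) of an orange plastic sample cup, 90 mm tall, 150 g; may be absent. Heavy solid foot 48 mm in diameter up to 45 mm above its underside, then an open rim band 52 mm in diameter, wall 4 mm, up to 90 mm. Two lugs on its +x and -x sides, 12 to 20 mm above its underside, reach 30 mm from its axis; white stripes on the band stand above them. z up, axes turn with it.
- cup2_mid (a point): Centre of a like sample cup; may be absent. Stuck: its lugs have turned under two tabs inside its pot. It rises only once its lugs are 55 to 125 degrees from the pot's x axis; at the start they are within 14 degrees of it, so a twist of about 70 degrees either way frees it.
- cup3_mid (a point): Centre of a like sample cup; may be absent. Two sprung rubber pads in the pot squeeze its foot too: turning takes up to about 0.4 N m and pulling up to about 15 N, until it has risen about 45 mm. At the start cup1 stands in pot1, cup2 in pot2, cup3 in pot3.
- spent_mid (a point): Centre of the blue cup left in the carrier from the last run: the same shape and size as cup1. It is not stuck, and it does not count as one of the sample cups.
- mat_mid (a point): Centre of the top of a fixed square green drain mat, 120 mm wide, 3 mm thick.
- pot1 (a point): Centre of the inner floor (10 mm above the bench) of a fixed steel outer pot, inside diameter 68, outside 76, wall 45 mm high. A stuck cup stands on this floor, its upper 45 mm proud of the pot. Two 26 mm wide tabs on the pot's +x and -x sides (yellow marks on the wall) lie 2 mm above the cup's lugs.
- pot2 (a point): Centre of the inner floor of another such pot, like pot1. The three stand 114 mm apart on one round grey foot, diameter 224, 10 mm thick; their axes are parallel.
- pot3 (a point): Centre of the inner floor of another such pot, like pot1.
- bay1 (a point): Centre of the floor (blue disc, 8 mm above the bench) of a bay of the fixed white imaging carrier: a square pocket 54 mm wide, walls 10 mm high. The bays lie in a row along the carrier's x axis, 72 mm apart, bay1 nearest the keeper's hinge. The keeper bar is on the carrier's +y side. Cup lugs pass above the walls, so a cup may stand at any turn.
- bay2 (a point): Centre of the floor of the middle bay, like bay1.
- bay3 (a point): Centre of the floor of the bay farthest from the keeper's hinge, like bay1.
- keeper_hinge (a point): Point on the vertical hinge axis of the steel keeper bar, fixed to the carrier (axes as the carrier's), 31 mm above the bench. The bar is level, 9 mm thick, 246 mm long, at this height. From the hinge it points along the carrier's x when shut, running past the cups 42 mm from the line of bays.
- keeper_handle (a point): Middle of the red upright handle post of the keeper bar, 16 mm in diameter, 242 mm from the hinge, from 34 to 86 mm above the bench, 62 mm above it here.
- keeper (a joint): Angle of the keeper bar: 0 = fully shut (stop), growing to 1.3 rad as it opens counterclockwise seen from above. Shut means right against the stop, in the black catch. It stays where it is left (about 0.1 N m of friction).
- counter_knob (a point): Point on the vertical axis of the batch counter's knob, half-way up its black bar grip (42 x 12 mm, from 38 to 72 mm above the bench; 55 mm here). Fixed to the housing (96 x 96 mm, top 34 mm above the bench): its x axis points from the axis to the small yellow-framed window in the cover.
- drum (a joint): Angle of the numbered drum and its knob, counterclockwise seen from above, from -0.15 to 5.8 rad (stops). The number N stands in the middle of the window at N x 0.628 rad; friction 0.05 N m, it stays where it is left. At 0 the bar grip lies along the housing's x axis, its white end towards the window.
- reagent: Bystander: amber bottle, 58 mm in diameter, 130 mm tall; origin at its underside or middle. Leave it where it is.
- beaker: Bystander: glass beaker, 72 mm in diameter, 90 mm tall; origin at its underside or middle. Leave it where it is.
- jar: Bystander: white jar, 64 mm in diameter, 80 mm tall; origin at its underside or middle. Leave it where it is.
- dish: Bystander: clear flat dish, 90 mm in diameter, 16 mm tall; origin at its underside or middle. Leave it where it is.
- spatula: Bystander: spatula, 170 mm long, green handle; origin at its underside or middle. Leave it where it is.
Mind the look-alikes: they are no part of the job. What is meant by the part that bears counter_knob is not turquoise, and is the smaller of those in its own colour.

How it is judged:
On the way, in this order (a step that is already met when the one before it is completed fails the run):
1. every orange cup stands in a bay of the carrier (((horizontal distance between cup1_mid and bay1 below 0.012 m and z of cup1_mid in the frame of bay1 below 0.05 m) or (horizontal distance between cup1_mid and bay2 below 0.012 m and z of cup1_mid in the frame of bay2 below 0.05 m) or (horizontal distance between cup1_mid and bay3 below 0.012 m and z of cup1_mid in the frame of bay3 below 0.05 m)) and angle between each of cup1_mid, cup2_mid, cup3_mid's own z axis and vertical below 0.12 rad and ((horizontal distance between cup2_mid and bay1 below 0.012 m and z of cup2_mid in the frame of bay1 below 0.05 m) or (horizontal distance between cup2_mid and bay2 below 0.012 m and z of cup2_mid in the frame of bay2 below 0.05 m) or (horizontal distance between cup2_mid and bay3 below 0.012 m and z of cup2_mid in the frame of bay3 below 0.05 m)) and ((horizontal distance between cup3_mid and bay1 below 0.012 m and z of cup3_mid in the frame of bay1 below 0.05 m) or (horizontal distance between cup3_mid and bay2 below 0.012 m and z of cup3_mid in the frame of bay2 below 0.05 m) or (horizontal distance between cup3_mid and bay3 below 0.012 m and z of cup3_mid in the frame of bay3 below 0.05 m))), for 0.3 s.
2. the keeper bar is shut after the cups are in (all of step 1 and value of joint keeper below 0.05 rad), for 0.2 s.
At the end, for the whole second after the job is handed in: All at rest and upright (0.12 rad): the blue cup on the mat within 50 mm of its centre, each orange cup on the floor of a bay within 12 mm of its centre; keeper below 0.05 rad; drum within 0.17 rad of the number of orange cups present (2 or 3) (all of step 2 and horizontal distance between spent_mid and mat_mid below 0.05 m and z of spent_mid in the frame of mat_mid below 0.05 m and angle between spent_mid's own z axis and vertical below 0.12 rad and linear speed of each of spent, cup1, cup2, cup3 below 0.02 m/s and (value of joint drum between 1.08664 and 1.42664 rad or value of joint drum between 1.71496 and 2.05496 rad) and ((height (world z) of cup1_mid below -5 m and height (world z) of bay1 above -5 m) or (height (world z) of cup2_mid below -5 m and height (world z) of bay1 above -5 m) or (height (world z) of cup3_mid below -5 m and height (world z) of bay1 above -5 m) or value of joint drum between 1.71496 and 2.05496 rad) and (height (world z) of cup1_mid above -5 m or value of joint drum between 1.08664 and 1.42664 rad) and (height (world z) of cup2_mid above -5 m or value of joint drum between 1.08664 and 1.42664 rad) and (height (world z) of cup3_mid above -5 m or value of joint drum between 1.08664 and 1.42664 rad)); the robot touches nothing.
It fails at once if a bystander is pushed more than 40 mm or knocked over (distance of any of reagent, beaker, jar, dish, spatula from where it was at the start of the episode above 0.04 m or angle between any of reagent, beaker, jar, dish's own z axis and vertical above 0.6 rad).
Of cup1, cup2, cup3 only 2 to 3 are there at a start; the rules pass over those that are not, and their reading is None.
At some moment in a run one of cup1, cup2, cup3, spent may be knocked a few centimetres aside while the robot is not near it.
Once in a run the grip may slacken for a moment while it holds something.
It also fails if it takes over 210 s, if anything falls off the work surface, if the arm or the gripper's body presses on something with over 40 N, if the wrist force passes 120 N, or if a joint passes its speed limit or range.

## Working session

There is one attempt and no reset: what is moved stays moved. The work goes in short steps, Python scripts to look and compute and a tool call to move; the robot and the scene stay as the last step left them, time stands still between calls to the robot, and variables do not carry over. Pictures are saved under pics/ and viewed, and the job is handed in when it is done.

Besides the shell and the picture viewer there is one more tool, called as a command line: name --pt "numbers of a row" for each row, then --argument value for the rest. jog_arm: Moves the arm, as the interface text tells. Its arguments: {"type":"object","properties":{"moves":{"type":"array","items":{"type":"array","items":{"type":"number"}}}},"required":["moves"]}

```bash
ls; mkdir -p pics; python3 - <<'E'
from bench import *
import cv2
for n in ("scene","top"):
    im=snapshot(n); cv2.imwrite(f"pics/{n}0.png",im[:,:,::-1])
    c=get_calibration(n); print(n,c)
print(get_obs())
E
```

```text
pics
scene {'camera_matrix': array([[537.29685473,   0.        , 277.36758086],
       [  0.        , 537.29685473, 219.04043948],
       [  0.        ,   0.        ,   1.        ]]), 'R': array([[-0.67750974,  0.73517537, -0.0223097 ],
       [ 0.45036215,  0.3906737 , -0.80283746],
       [-0.58151052, -0.55397765, -0.5957804 ]]), 't': array([ 0.36245849, -0.18644434,  2.1078868 ])}
top {'camera_matrix': array([[467.31502154,   0.        , 285.66755818],
       [  0.        , 467.31502154, 205.62692079],
       [  0.        ,   0.        ,   1.        ]]), 'R': array([[-0.01830406, -0.99983025,  0.00210768],
       [-0.99802735,  0.01814436, -0.06010152],
       [ 0.06005308, -0.00320362, -0.99819004]]), 't': array([0.00342054, 0.54805907, 1.46268892])}
{'time': 0.1, 'joint_positions': array([-1.21610428e+00,  8.78994439e-02,  1.37209439e+00, -3.07805155e-05,
        1.68360744e+00, -1.03089774e-01]), 'qvel': array([-0.0003561 , -0.00273971, -0.00152971,  0.0002701 ,  0.00094106,
        0.00077504]), 'joint_torque': array([ 3.61659237e-03, -3.41249514e+01, -3.03302836e+01,  7.20146787e-02,
        3.03614675e-02, -1.05228185e-04]), 'tool_pos': array([ 0.24296612, -0.49308751,  0.30161544]), 'ee_rot': array([-3.14141638e+00,  2.00109682e-03, -1.11301777e+00]), 'wrist_force': array([ 0.5738564 , -0.18920999,  0.16345815]), 'wrist_torque': array([-0.01068585,  0.01771025, -0.03306591]), 'width': 0.09399704090963777}
```

View pics/scene0.png

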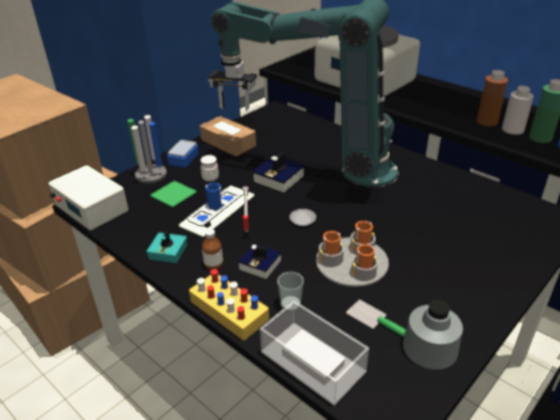

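View pics/top0.png

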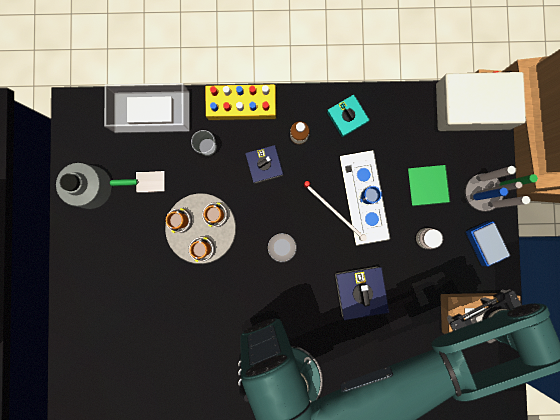

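Both views show three orange cups in the pots around top-camera pixel (200,228) and the carrier at (364,197) with the blue cup at (371,195). There are three counters, all in top-camera pixels:
- turquoise, at (348,115)
- large navy, at (361,292)
- small navy, at (264,163)

The small navy one fits the description: not turquoise, and the smaller of the two navy ones. I'll check this in crops.

```bash
cat > h.py <<'E'
import numpy as np, cv2
from bench import *
def shot(n,name=None):
    im=snapshot(n)[:,:,::-1].copy()
    if name: cv2.imwrite(f"pics/{name}.png",im)
    return im
def crop(im,x0,y0,x1,y1,s,name):
    cv2.imwrite(f"pics/{name}.png",cv2.resize(im[y0:y1,x0:x1],None,fx=s,fy=s,interpolation=cv2.INTER_CUBIC))
def p2w(n,u,v,z):
    c=get_calibration(n);K=c["camera_matrix"];R=np.array(c["R"]);t=np.array(c["t"])
    d=R.T@np.linalg.solve(K,[u,v,1.]);o=-R.T@t
    return o+d*(z-o[2])/d[2]
def w2p(n,X):
    c=get_calibration(n);p=c["camera_matrix"]@(np.array(c["R"])@np.array(X)+c["t"]);return p[:2]/p[2]
def st():
    o=get_obs();print("t%.2f"%o["time"],"tcp",np.round(o["tool_pos"]*1000,1),"rpy",np.round(o["ee_rot"],3),"F",np.round(o["wrist_force"],1),"T",np.round(o["wrist_torque"],2),"w%.1f"%(o["width"]*1000),"q",np.round(o["joint_positions"],2))
E
python3 - <<'E'
from h import *
t=cv2.imread("pics/top0.png");s=cv2.imread("pics/scene0.png")
crop(t,155,185,250,270,8,"c1");crop(t,230,140,400,310,4,"c2")
crop(s,300,210,410,290,7,"c3");crop(s,170,140,310,290,5,"c4")
for l in ["cup1_mid","spent_mid","pot1","mat_mid","counter_knob","keeper_handle","bay1","keeper","drum"]:
    for n in("top",):
        shot(n) if l=="cup1_mid" else 0
        try:
            r=look_for(l,n);print(l,[(np.round(d["bbox"]).tolist(),round(d["conf"],2)) for d in r])
        except Exception as e: print(l,e)
E
```

```text
cup1_mid [([166.0, 211.0, 185.0, 228.0], 0.87)]
spent_mid [([359.0, 188.0, 383.0, 206.0], 0.77), ([307.0, 148.0, 389.0, 244.0], 0.62)]
pot1 [([167.0, 195.0, 239.0, 263.0], 0.61)]
mat_mid [([410.0, 164.0, 448.0, 207.0], 0.89), ([108.0, 175.0, 165.0, 189.0], 0.48), ([208.0, 204.0, 227.0, 224.0], 0.36), ([267.0, 236.0, 293.0, 263.0], 0.34)]
counter_knob [([250.0, 147.0, 281.0, 181.0], 0.91), ([330.0, 96.0, 367.0, 138.0], 0.82), ([336.0, 268.0, 390.0, 319.0], 0.67), ([304.0, 153.0, 390.0, 246.0], 0.38)]
keeper_handle [([307.0, 183.0, 368.0, 241.0], 0.85), ([264.0, 234.0, 296.0, 266.0], 0.5)]
bay1 [([304.0, 151.0, 389.0, 246.0], 0.88), ([165.0, 194.0, 236.0, 264.0], 0.65)]
keeper [([304.0, 180.0, 368.0, 242.0], 0.76), ([416.0, 228.0, 440.0, 251.0], 0.24)]
drum [([342.0, 105.0, 359.0, 123.0], 0.75), ([189.0, 133.0, 217.0, 155.0], 0.63), ([260.0, 149.0, 270.0, 170.0], 0.59), ([352.0, 273.0, 370.0, 305.0], 0.56), ([165.0, 193.0, 236.0, 261.0], 0.51)]
```

View pics/c1.png

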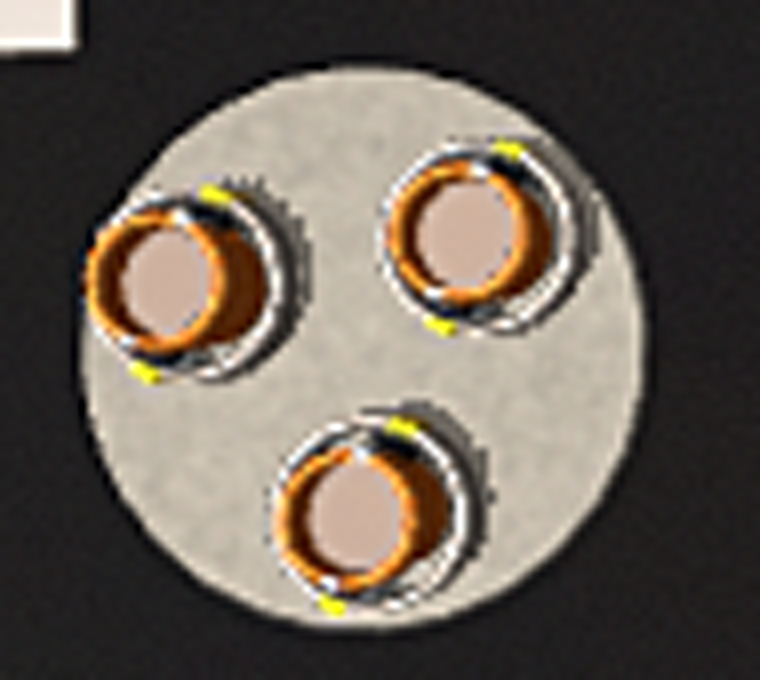

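View pics/c2.png

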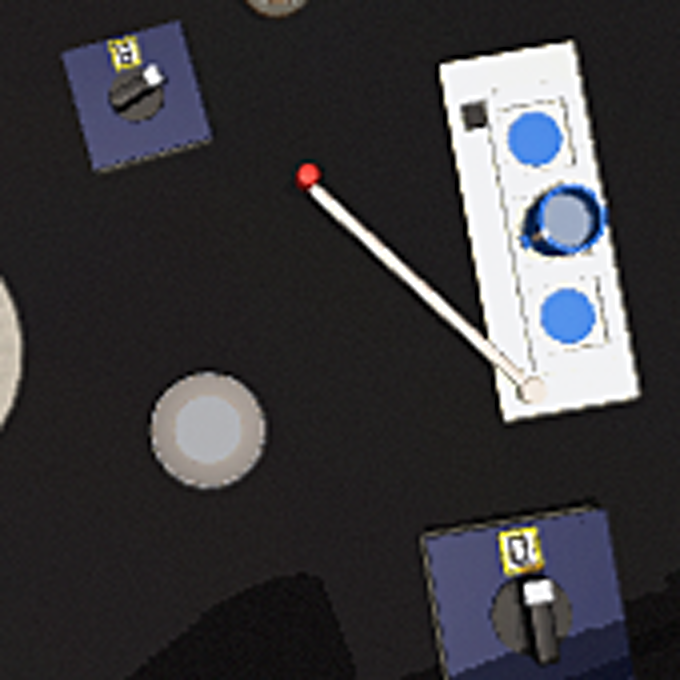

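View pics/c3.png

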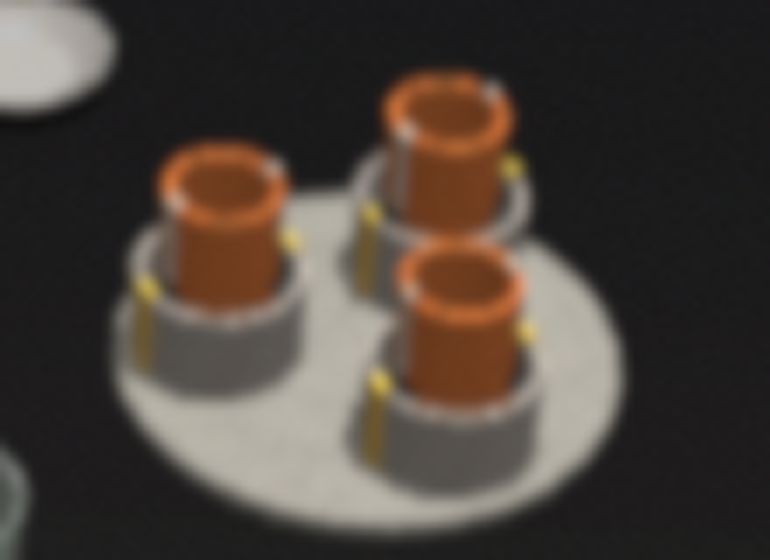

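View pics/c4.png

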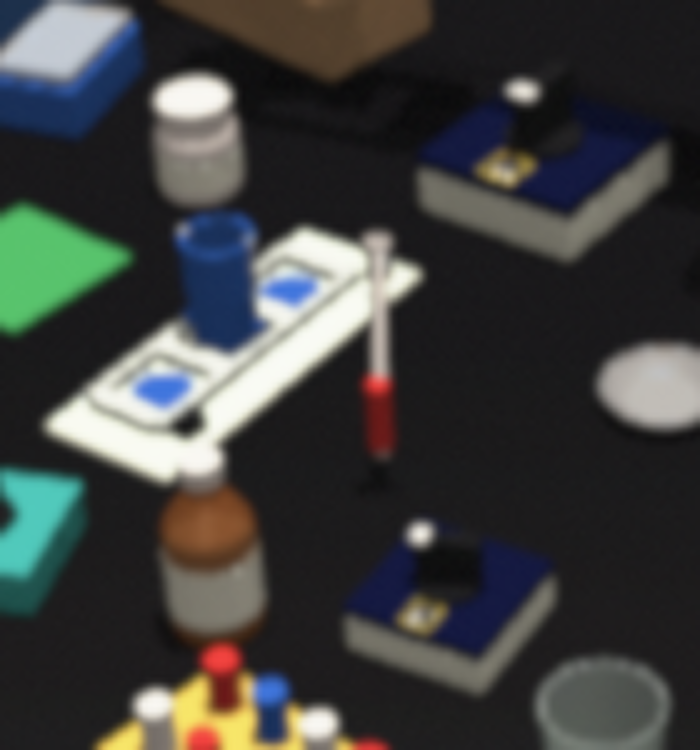

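The crops confirm three orange cups. Their white stripes line up roughly with the pots' yellow marks. The small navy housing, crop (137,97), is about 95 mm wide and the other navy one is about 140 mm, so the small one is the target.

```bash
cat > m.py <<'E'
from h import *
t=cv2.imread("pics/top0.png");hsv=cv2.cvtColor(t,cv2.COLOR_BGR2HSV)
f=lambda x,y,ox,oy,s:(x/s+ox,y/s+oy)
P=lambda u,z:p2w("top",u[0],u[1],z)*1000
print("yellow pots")
Y={"A":((217,193),(146,374)),"B":((509,148),(440,327)),"C":((403,425),(333,605))}
Rm={"A":(157,281),"B":(459,231),"C":(347,519)}
W={"A":((180,217),(128,348)),"B":((478,170),(432,296)),"C":((360,450),(327,585))}
for k in Y:
    a,b=[P(f(*q,155,185,8),.055) for q in Y[k]]
    c,d=[P(f(*q,155,185,8),.100) for q in W[k]]
    m=(a+b)/2;e=a-b;g=c-d
    print(k,"pot",m[:2].round(1),"len",np.linalg.norm(e).round(1),"ang",np.degrees(np.arctan2(e[1],e[0])).round(1),"rim",P(f(*Rm[k],155,185,8),.1)[:2].round(1),"stripes",((c+d)/2)[:2].round(1),np.linalg.norm(g).round(1),"ang",np.degrees(np.arctan2(g[1],g[0])).round(1))
# disc
m=cv2.inRange(t,(120,120,120),(215,225,225));
print("disc ctr from pts",P(f(362,347,155,185,8),.01))
# carrier
b1=P(f(567,315,230,140,4),.008);b3=P(f(534,138,230,140,4),.008)
print("bay1",b1,"bay3",b3,"d",np.linalg.norm(b1-b3));e=b3-b1
print("carrier ang",np.degrees(np.arctan2(e[1],e[0])))
hd=P(f(308,175,230,140,4),.086);hi=P(f(532,389,230,140,4),.0355)
e=hd-hi;print("handle",hd,"hinge",hi,np.linalg.norm(e[:2]),np.degrees(np.arctan2(e[1],e[0])))
print("spent rim",P(f(571,218,230,140,4),.098))
kn=P(f(137,97,230,140,4),.036);win=P(f(124,52,230,140,4),.034);wh=P(f(152,75,230,140,4),.072);bl=P(f(115,104,230,140,4),.072)
cor=[P(f(*q,230,140,4),.034) for q in((63,52),(180,22),(211,138),(97,170))]
print("housing",np.mean(cor,0),[np.linalg.norm(cor[i]-cor[i-1]).round() for i in range(4)]);
e=cor[1]-cor[2];print(np.degrees(np.arctan2(e[1],e[0])))
e=cor[0]-cor[3];print(np.degrees(np.arctan2(e[1],e[0])))
print(kn,win,wh,bl);e=win-kn;print(np.degrees(np.arctan2(e[1],e[0])));e=wh-bl;print(np.degrees(np.arctan2(e[1],e[0])))
mm=cv2.inRange(t,(40,170,20),(120,255,90)); 
n,l,s,c=cv2.connectedComponentsWithStats(mm);i=1+np.argmax(s[1:,4]);print("mat",P(c[i],.003),s[i])
# blue discs
mm=cv2.inRange(t,(190,100,30),(255,170,110));n,l,s,c=cv2.connectedComponentsWithStats(mm)
for i in range(1,n):
    if s[i,4]>40: print("blue",s[i],c[i],P(c[i],.008))
mm=cv2.inRange(t,(0,0,150),(90,90,255))
n,l,s,c=cv2.connectedComponentsWithStats(mm)
for i in range(1,n):
    if s[i,4]>10: print("red",s[i],c[i],P(c[i],.086))
E
python3 m.py
```

```text
yellow pots
A pot [506.2 326.4] len 74.4 ang -21.8 rim [505.8 325.2] stripes [505.2 326.3] 52.2 ang -22.0
B pot [521.8 213.6] len 73.6 ang -21.7 rim [522.3 212.7] stripes [521.6 214.2] 49.9 ang -20.6
C pot [416.2 255.4] len 73.5 ang -21.8 rim [416.2 255.2] stripes [416.8 256.4] 51.2 ang -14.2
disc ctr from pts [481.14118004 265.33692833  10.        ]
bay1 [ 501.77504857 -279.47596293    8.        ] bay3 [ 643.7050693  -257.24863205    8.        ] d 143.65996318618997
carrier ang 8.90066305324666
handle [608.96212683 -72.08836324  86.        ] hinge [ 443.9095698  -245.39857179   35.5       ] 239.32984555149292 46.39801045546369
spent rim [ 571.77423333 -267.78039068   98.        ]
housing [679.78014404  57.81158679  34.        ] [np.float64(97.0), np.float64(95.0), np.float64(95.0), np.float64(93.0)]
13.851210176403583
15.164418820998389
[678.20886047  58.34010435  36.        ] [714.36651598  68.09855052  34.        ] [689.56450843  45.10028211  72.        ] [667.70489406  73.77095621  72.        ]
15.103488730005083
-52.676722164915496
mat [ 607.34885522 -464.50020754    3.        ] [ 408  165   41   40 1358]
blue [357 168  13  13 133] [363.26315789 174.2406015 ] [ 644.55271281 -256.5148104     8.        ]
blue [500 188   8   7  44] [503.36363636 191.09090909] [ 582.39043893 -702.34812688    8.        ]
blue [366 213  13  13 133] [371.67669173 218.76691729] [ 501.72552909 -279.24126242    8.        ]
red [210  87   7   6  29] [212.79310345  89.24137931] [904.75769493 210.15378211  86.        ]
red [249  86   7   6  28] [252.   88.5] [904.94922232  90.14163044  86.        ]
red [224 103   6   6  27] [226.11111111 105.11111111] [854.73161139 169.92824119  86.        ]
red [263 102   6   6  29] [265.27586207 104.4137931 ] [854.77456263  50.2771715   86.        ]
red [304 181   6   3  12] [306.66666667 182.16666667] [613.79217395 -71.18117623  86.        ]
```

jog_arm --pt "0 0 -0.038 41 28 0 94" --pt "0 0 -0.038 41 28 0 94" --pt "0 0 -0.038 41 28 0 94" --pt "0 0 -0.038 41 28 0 94" --pt "0 0 -0.038 41 28 0 94" --pt "0 0 -0.038 41 28 0 94" --pt "0 0 -0.038 41 28 0 94" --pt "0 0 -0.036 42 29 0 94" --pt "0 0 0 0 0 0 94"

```text
time: 1.72
tool_pos: [0.5743, -0.2659, 0.3018]
ee_rot: [3.141, 0.001, -1.41]
wrist_force: [-0.5, -1.4, 0.2]
width: 0.094
```

```bash
python3 - <<'E'
from h import *
st()
t=shot("top","top1");crop(t,280,120,460,300,4,"d1")
print(p2w("top",429,238,.08),w2p("top",[.572,-.268,.098]))
E
```

```text
t1.73 tcp [ 574.3 -265.9  301.8] rpy [ 3.141e+00  1.000e-03 -1.410e+00] F [-0.5 -1.4  0.2] T [-0.02  0.01  0.03] w94.0 q [-0.52  0.27  1.16  0.    1.71  0.89]
[ 0.43846763 -0.43715214  0.08      ] [372.82102206 194.42357593]
```

View pics/d1.png

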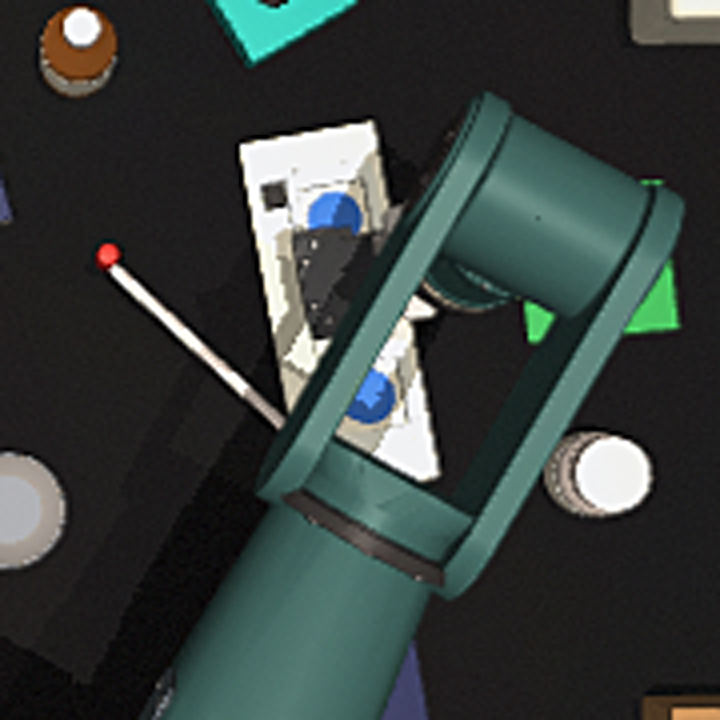

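The gripper is over the carrier and the blue cup is hidden under it. I'll correct by (-2,-2) mm, go down and grip.

jog_arm --pt "0 0 -0.005 -2 -2 -40 94" --pt "0 0 0 0 0 -40 94" --pt "0 0 0 0 0 -36 94" --pt "0 0 0 0 0 -30 94" --pt "0 0 0 0 0 0 94" --pt "0 0 0 0 0 0 40" --pt "0 0 0 0 0 0 40" --pt "0 0 0 0 0 0 40" --pt "0 0 0 0 0 0 40" --pt "0 0 0 0 0 0 40" --pt "0 0 0 0 0 0 40"

```text
time: 3.15
tool_pos: [0.5703, -0.2702, 0.1572]
ee_rot: [-3.141, -0.0, -1.42]
wrist_force: [-0.0, 1.6, 2.4]
width: 0.0524
```

```bash
python3 - <<'E'
from h import *
st()
t=shot("scene","s1");crop(t,150,100,300,250,5,"d2")
E
```

```text
t3.15 tcp [ 570.3 -270.2  157.2] rpy [-3.141 -0.    -1.42 ] F [-0.   1.6  2.4] T [0.17 0.08 0.04] w52.4 q [-0.53  0.33  1.37  0.    1.44  0.89]
```

View pics/d2.png

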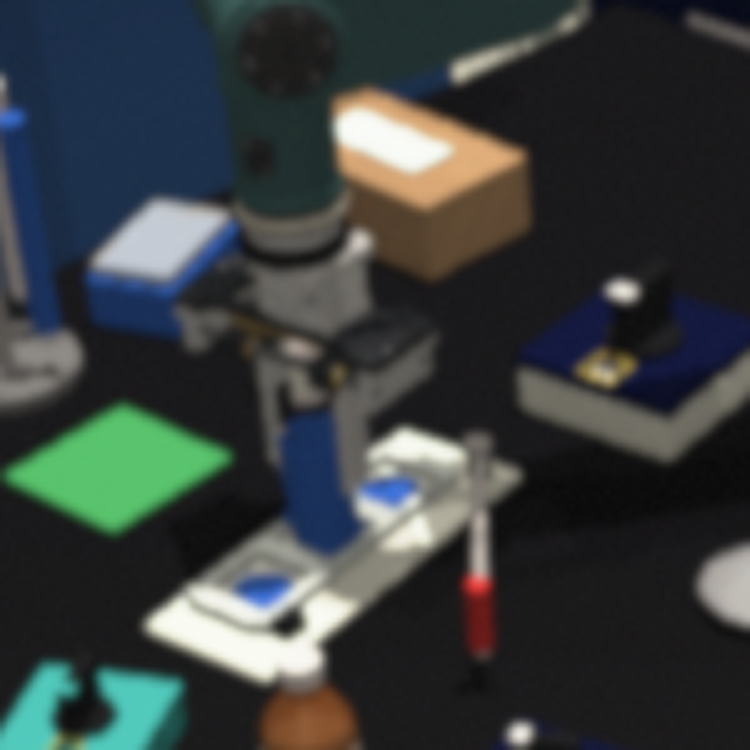

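Gripped at 52.4 mm. Next: lift and carry to the mat.

jog_arm --pt "0 0 0 0 0 30 40" --pt "0 0 0 0 0 40 40" --pt "0 0 0 6 -37 0 40" --pt "0 0 0 6 -37 0 40" --pt "0 0 0 6 -37 0 40" --pt "0 0 0 6 -37 0 40" --pt "0 0 0 6 -37 0 40" --pt "0 0 0 0 0 0 40"

```text
time: 4.2
tool_pos: [0.5991, -0.4581, 0.2238]
ee_rot: [3.139, 0.001, -1.423]
wrist_force: [-0.2, -0.8, -1.7]
width: 0.0525
```

```bash
python3 - <<'E'
from h import *
st()
t=shot("scene","s2");crop(t,130,80,280,230,5,"d3")
E
```

```text
t4.20 tcp [ 599.1 -458.1  223.8] rpy [ 3.139e+00  1.000e-03 -1.423e+00] F [-0.2 -0.8 -1.7] T [0.04 0.05 0.02] w52.5 q [-0.73  0.58  0.89 -0.    1.67  0.7 ]
```

View pics/d3.png

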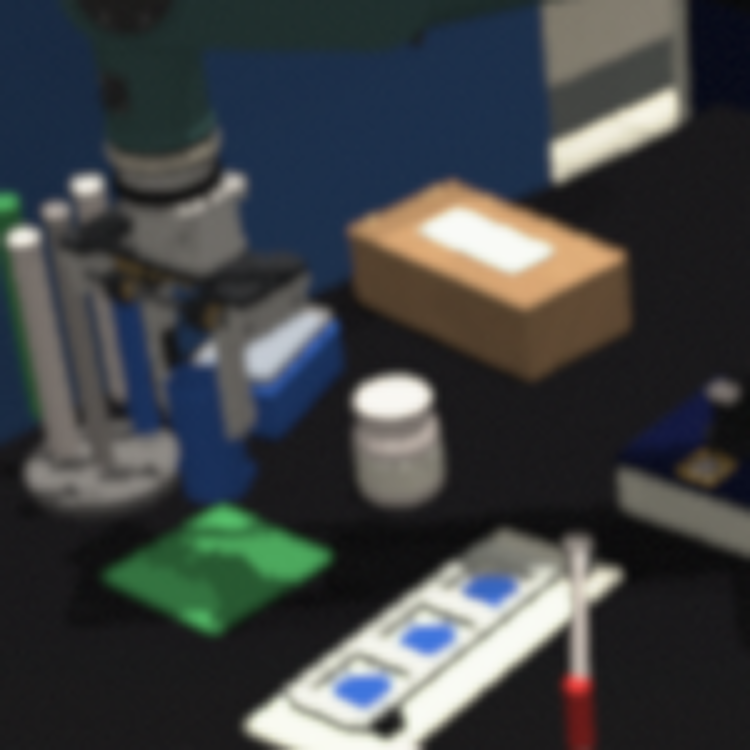

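jog_arm --pt "0 0 0 0 0 -25 40" --pt "0 0 0 0 0 -25 40" --pt "0 0 0 0 0 -16 40" --pt "0 0 0 0 0 -3 40" --pt "0 0 0 0 0 0 40" --pt "0 0 0 0 0 0 40"

```text
time: 5.0
tool_pos: [0.6006, -0.4557, 0.1595]
ee_rot: [-3.14, -0.002, -1.42]
wrist_force: [1.1, -1.0, -1.5]
width: 0.0521
```

```bash
python3 - <<'E'
from h import *
st()
t=shot("scene","s3");crop(t,130,80,280,230,5,"d4")
E
```

```text
t5.00 tcp [ 600.6 -455.7  159.5] rpy [-3.14e+00 -2.00e-03 -1.42e+00] F [ 1.1 -1.  -1.5] T [0.03 0.01 0.04] w52.1 q [-0.72  0.6   0.99 -0.    1.55  0.7 ]
```

View pics/d4.png

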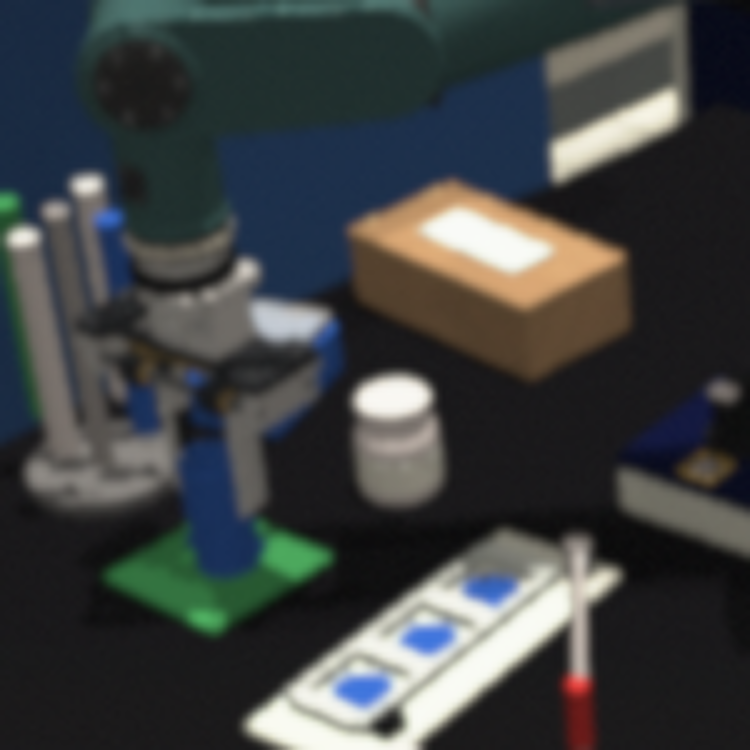

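jog_arm --pt "0 0 0 0 0 -5 40" --pt "0 0 0 0 0 -2 40" --pt "0 0 0 0 0 -1 40" --pt "0 0 0 0 0 0 40"

```text
time: 5.55
tool_pos: [0.6003, -0.4554, 0.1521]
ee_rot: [-3.14, -0.001, -1.42]
wrist_force: [-1.2, 1.4, 5.1]
width: 0.0523
```

jog_arm --pt "0 0 0 0 0 0 94" --pt "0 0 0 0 0 0 94" --pt "0 0 0 0 0 0 94" --pt "0 0 0 0 0 0 94" --pt "0 0 0 0 0 40 94" --pt "0 0 0 0 0 50 94" --pt "0 0 0 -10 50 20 94" --pt "0 0 0 -10 58 0 94" --pt "0 0 0 -10 60 0 94" --pt "0 0 0 -10 60 0 94" --pt "0 0 0 -10 60 0 94" --pt "0 0 0 -10 60 0 94"

```text
time: 7.05
tool_pos: [0.5395, -0.1055, 0.2599]
ee_rot: [-3.141, -0.0, -1.42]
wrist_force: [1.3, 0.4, 0.8]
width: 0.0938
```

```bash
python3 - <<'E'
from h import *
st()
t=shot("scene","s4");crop(t,130,80,330,280,4,"d5")
E
```

```text
t7.05 tcp [ 539.5 -105.5  259.9] rpy [-3.141 -0.    -1.42 ] F [1.3 0.4 0.8] T [ 0.01 -0.03 -0.04] w93.8 q [-0.3   0.1   1.44  0.    1.6   1.12]
```

View pics/d5.png

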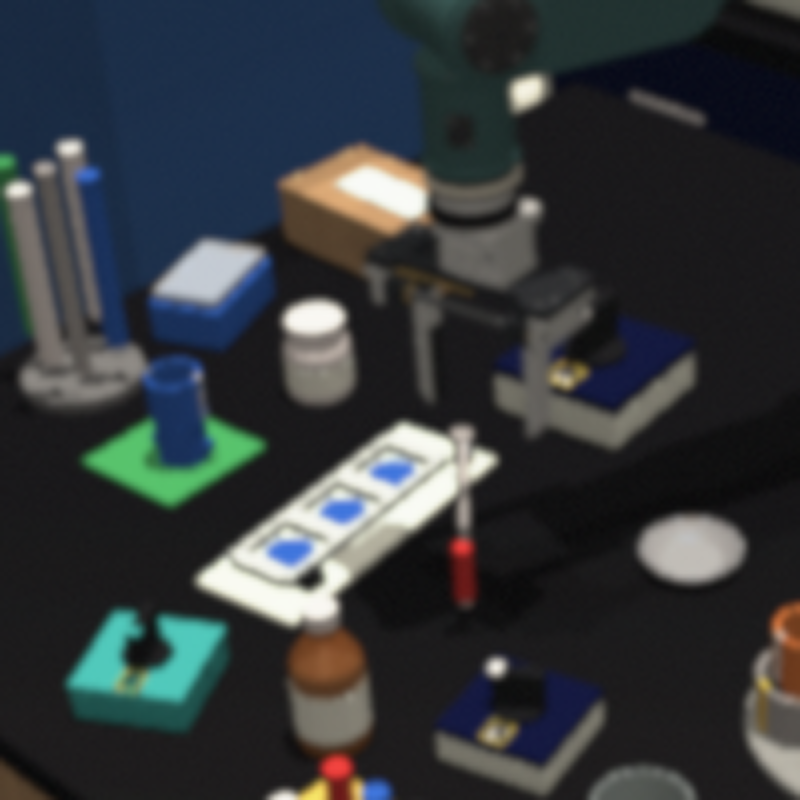

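The blue cup stands upright on the mat, at crop pixel (178,410). Next is pot B at (522,213.5).

jog_arm --pt "0 0 0 -3 54 0 94" --pt "0 0 0 -3 54 0 94" --pt "0 0 0 -3 54 0 94" --pt "0 0 0 -3 54 0 94" --pt "0 0 0 -3 54 0 94" --pt "0 0 0 -3 48 0 94" --pt "0 0 0 0 0 0 94" --pt "0 0 0 0 0 -30 94" --pt "0 0 0 0 0 0 94"

```text
time: 8.22
tool_pos: [0.5211, 0.2093, 0.2271]
ee_rot: [3.136, -0.001, -1.421]
wrist_force: [-0.7, -0.2, -0.7]
width: 0.0938
```

```bash
python3 - <<'E'
from h import *
st()
t=shot("scene","s5");crop(t,280,140,430,290,5,"d6")
E
```

```text
t8.22 tcp [521.1 209.3 227.1] rpy [ 3.136e+00 -1.000e-03 -1.421e+00] F [-0.7 -0.2 -0.7] T [-0.02 -0.02 -0.04] w93.8 q [ 0.28  0.14  1.46 -0.    1.54  1.7 ]
```

View pics/d6.png

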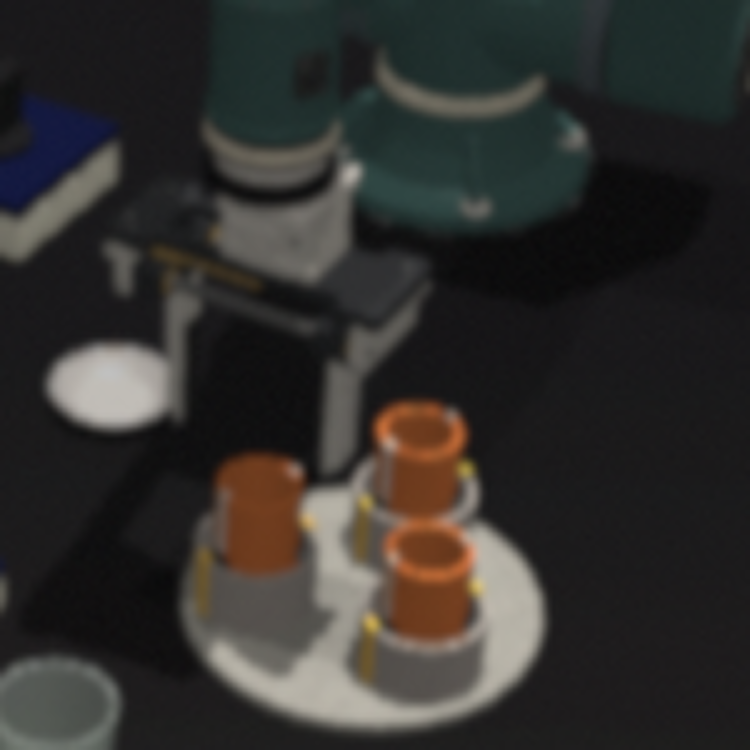

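jog_arm --pt "0 0 0 1 4 -25 94" --pt "0 0 0 0 0 -25 94" --pt "0 0 0 0 0 -14 94" --pt "0 0 0 0 0 0 94" --pt "0 0 0 0 0 0 94"

```text
time: 8.9
tool_pos: [0.5238, 0.2146, 0.1672]
ee_rot: [-3.139, 0.0, -1.42]
wrist_force: [-0.9, 0.3, 1.0]
width: 0.0941
```

jog_arm --pt "0 0 0 -1 -1 -7 94" --pt "0 0 0 0 0 0 70" --pt "0 0 0 0 0 0 60" --pt "0 0 0 0 0 0 40" --pt "0 0 0 0 0 0 40" --pt "0 0 0 0 0 0 40" --pt "0 0 0 0 0 0 40"

```text
time: 9.78
tool_pos: [0.5221, 0.2137, 0.1588]
ee_rot: [-3.141, 0.0, -1.42]
wrist_force: [-0.5, 1.4, 1.5]
width: 0.0526
```

```bash
python3 - <<'E'
from h import *
st()
t=shot("scene","s6");crop(t,280,140,430,290,5,"d7")
E
```

```text
t9.78 tcp [522.1 213.7 158.8] rpy [-3.141  0.    -1.42 ] F [-0.5  1.4  1.5] T [ 0.17  0.06 -0.1 ] w52.6 q [0.29 0.19 1.55 0.   1.41 1.71]
```

View pics/d7.png

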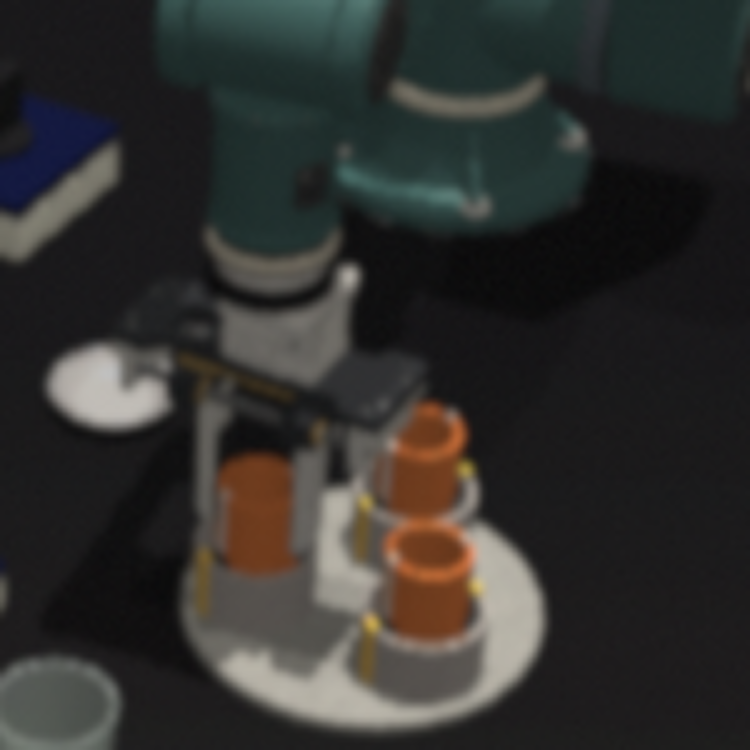

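Gripped cleanly, wrist forces under 2 N. Twisting counterclockwise now.

jog_arm --pt "0 0 0.12 0 0 0 40" --pt "0 0 0.12 0 0 0 40" --pt "0 0 0.12 0 0 0 40" --pt "0 0 0.12 0 0 0 40"

```text
time: 10.32
tool_pos: [0.5222, 0.2136, 0.1588]
ee_rot: [-3.141, -0.0, -0.937]
wrist_force: [0.3, -0.8, 0.1]
width: 0.0523
```

```bash
python3 - <<'E'
from h import *
st()
E
```

```text
t10.32 tcp [522.2 213.6 158.8] rpy [-3.141 -0.    -0.937] F [ 0.3 -0.8  0.1] T [ 0.08 -0.08 -0.18] w52.3 q [ 0.29  0.19  1.55 -0.    1.41  1.22]
```

jog_arm --pt "0 0 0.12 0 0 0 40" --pt "0 0 0.12 0 0 0 40" --pt "0 0 0.12 0 0 0 40" --pt "0 0 0.12 0 0 0 40" --pt "0 0 0.12 0 0 0 40" --pt "0 0 0.12 0 0 0 40" --pt "0 0 0.12 0 0 0 40" --pt "0 0 0.12 0 0 0 40" --pt "0 0 0 0 0 0 40" --pt "0 0 0 0 0 8 40" --pt "0 0 0 0 0 0 40"

```text
time: 11.7
tool_pos: [0.5217, 0.2131, 0.166]
ee_rot: [3.14, 0.002, 0.019]
wrist_force: [0.7, -1.1, -6.2]
width: 0.0523
```

```bash
python3 - <<'E'
from h import *
st()
t=shot("scene","s7");crop(t,280,140,430,290,5,"d8")
E
```

```text
t11.70 tcp [521.7 213.1 166. ] rpy [3.14e+00 2.00e-03 1.90e-02] F [ 0.7 -1.1 -6.2] T [-0.26 -0.29 -0.06] w52.3 q [ 0.29  0.18  1.54 -0.    1.42  0.27]
```

View pics/d8.png

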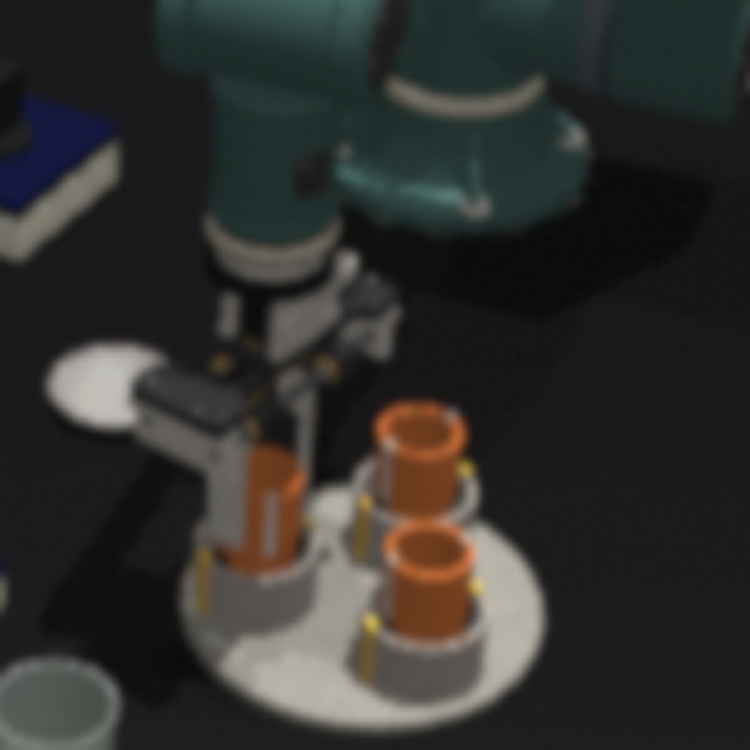

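The white stripe has turned to face the scene camera, crop (270,520), and the cup is coming up with the gripper. Pulling straight up.

jog_arm --pt "0 0 0 0 0 10 40" --pt "0 0 0 0 0 10 40" --pt "0 0 0 0 0 15 40" --pt "0 0 0 0 0 20 40" --pt "0 0 0 0 0 20 40" --pt "0 0 0 0 0 20 40" --pt "0 0 0 0 0 0 40"

```text
time: 12.62
tool_pos: [0.5232, 0.2144, 0.267]
ee_rot: [-3.138, -0.008, 0.02]
wrist_force: [0.2, 0.1, -1.3]
width: 0.0525
```

```bash
python3 - <<'E'
from h import *
st()
t=shot("scene","s8");crop(t,280,100,430,250,5,"d9")
E
```

```text
t12.62 tcp [523.2 214.4 267. ] rpy [-3.138 -0.008  0.02 ] F [ 0.2  0.1 -1.3] T [-0.03 -0.06 -0.05] w52.5 q [0.29 0.13 1.4  0.   1.61 0.27]
```

View pics/d9.png

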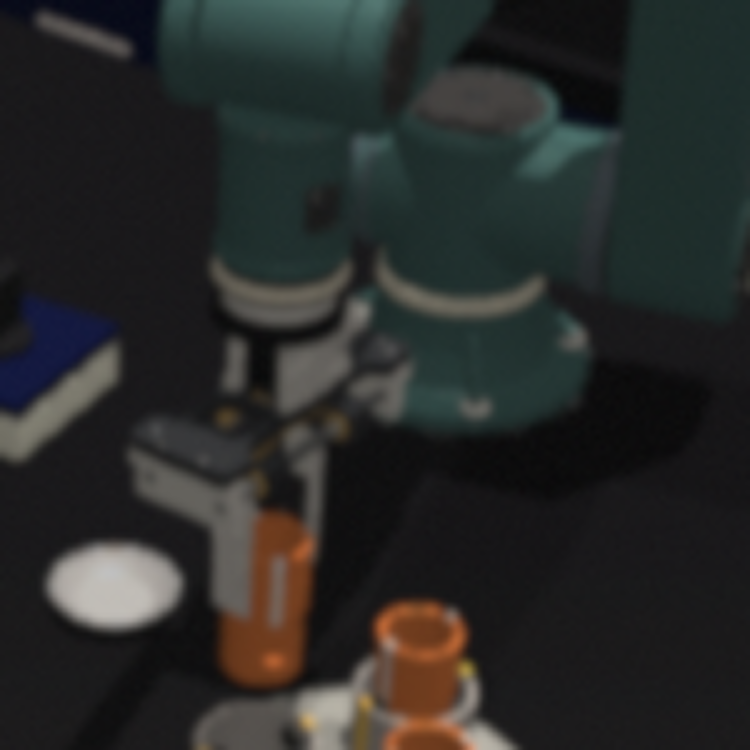

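The cup is free. Carrying it to bay3 at (644,-257).

jog_arm --pt "0 0 -0.1 10 -35 0 40" --pt "0 0 -0.144 12 -47 0 40" --pt "0 0 -0.144 12 -47 0 40" --pt "0 0 -0.144 12 -47 0 40" --pt "0 0 -0.144 12 -47 0 40" --pt "0 0 -0.144 12 -47 0 40" --pt "0 0 -0.144 12 -47 0 40" --pt "0 0 -0.144 12 -47 0 40" --pt "0 0 -0.144 12 -47 0 40" --pt "0 0 -0.144 12 -47 0 40" --pt "0 0 -0.05 3 -13 0 40" --pt "0 0 0 0 0 0 40"

```text
time: 14.18
tool_pos: [0.6429, -0.2577, 0.2607]
ee_rot: [3.14, 0.002, -1.426]
wrist_force: [0.2, 0.6, -1.6]
width: 0.0525
```

```bash
python3 - <<'E'
from h import *
st()
t=shot("scene","s9");crop(t,130,80,280,230,5,"d10")
E
```

```text
t14.18 tcp [ 642.9 -257.7  260.7] rpy [ 3.140e+00  2.000e-03 -1.426e+00] F [ 0.2  0.6 -1.6] T [0.07 0.01 0.  ] w52.5 q [-0.46  0.42  1.05  0.    1.68  0.96]
```

View pics/d10.png

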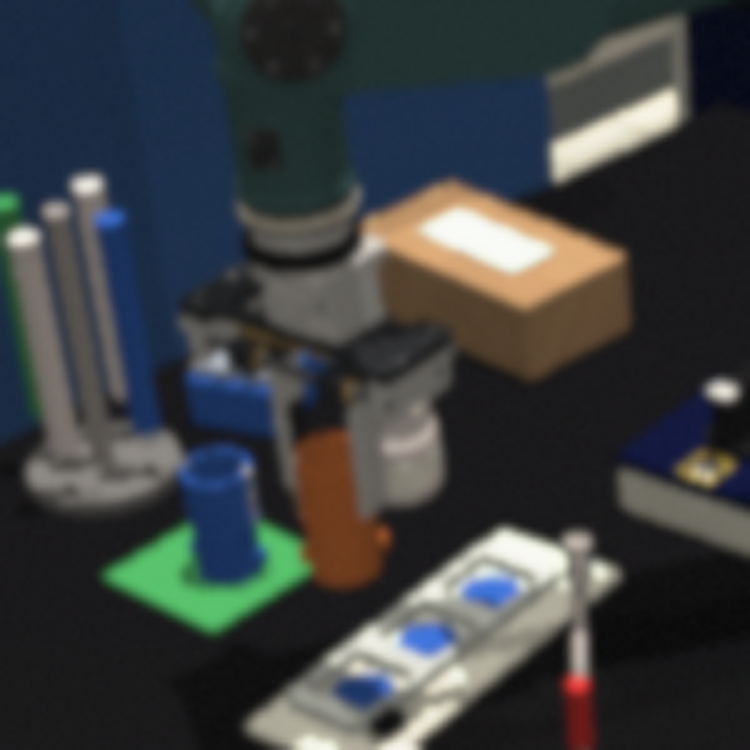

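jog_arm --pt "0 0 0 1 1 -25 40" --pt "0 0 0 0 0 -25 40" --pt "0 0 0 0 0 -25 40" --pt "0 0 0 0 0 -6 40" --pt "0 0 0 0 0 0 40" --pt "0 0 0 0 0 0 40"

```text
time: 14.98
tool_pos: [0.6447, -0.2561, 0.1827]
ee_rot: [-3.139, -0.002, -1.425]
wrist_force: [0.2, -0.4, -1.4]
width: 0.0521
```

```bash
python3 - <<'E'
from h import *
st()
t=shot("scene","s10");crop(t,150,130,270,230,6,"d11")
E
```

```text
t14.97 tcp [ 644.7 -256.1  182.7] rpy [-3.139e+00 -2.000e-03 -1.425e+00] F [ 0.2 -0.4 -1.4] T [ 0.03 -0.01  0.02] w52.1 q [-0.46  0.45  1.16  0.    1.53  0.97]
```

View pics/d11.png

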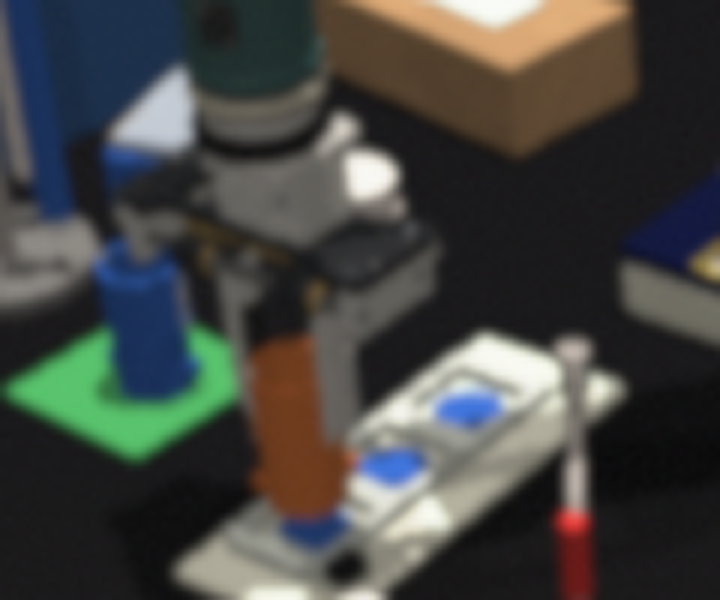

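jog_arm --pt "0 0 0 -0.5 -0.7 -10 40" --pt "0 0 0 0 0 -8 40" --pt "0 0 0 0 0 -4 40" --pt "0 0 0 0 0 0 40" --pt "0 0 0 0 0 -2 40" --pt "0 0 0 0 0 0 40"

```text
time: 15.78
tool_pos: [0.6437, -0.2571, 0.1569]
ee_rot: [-3.141, -0.0, -1.426]
wrist_force: [0.3, -0.0, -2.5]
width: 0.0522
```

jog_arm --pt "0 0 0 0 0 -1 40" --pt "0 0 0 0 0 0 94" --pt "0 0 0 0 0 0 94" --pt "0 0 0 0 0 0 94" --pt "0 0 0 0 0 0 94" --pt "0 0 0 0 0 40 94" --pt "0 0 0 0 0 50 94" --pt "0 0 0 -12 50 10 94" --pt "0 0 0 -12 58 0 94" --pt "0 0 0 -12 58 0 94" --pt "0 0 0 -12 58 0 94" --pt "0 0 0 -12 58 0 94"

```text
time: 17.27
tool_pos: [0.5829, 0.0267, 0.2559]
ee_rot: [-3.141, -0.0, -1.426]
wrist_force: [1.1, 0.7, 0.7]
width: 0.094
```

```bash
python3 - <<'E'
from h import *
st()
t=shot("scene","s11");crop(t,130,130,290,270,5,"d12")
t=shot("top","t11");crop(t,320,130,460,270,4,"d13")
E
```

```text
t17.27 tcp [582.9  26.7 255.9] rpy [-3.141 -0.    -1.426] F [1.1 0.7 0.7] T [-0.05 -0.01 -0.  ] w94.0 q [-0.05  0.17  1.37  0.    1.6   1.37]
```

View pics/d12.png

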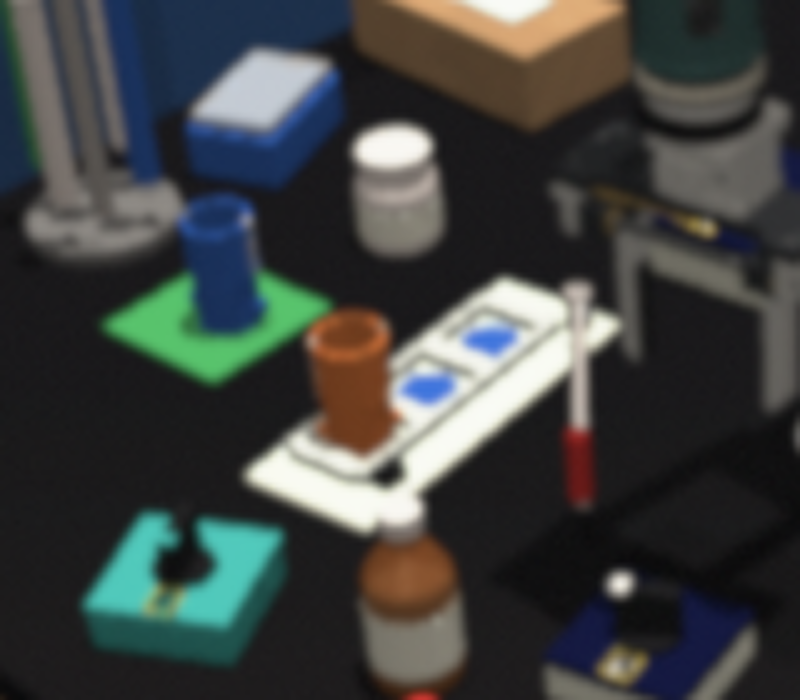

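View pics/d13.png

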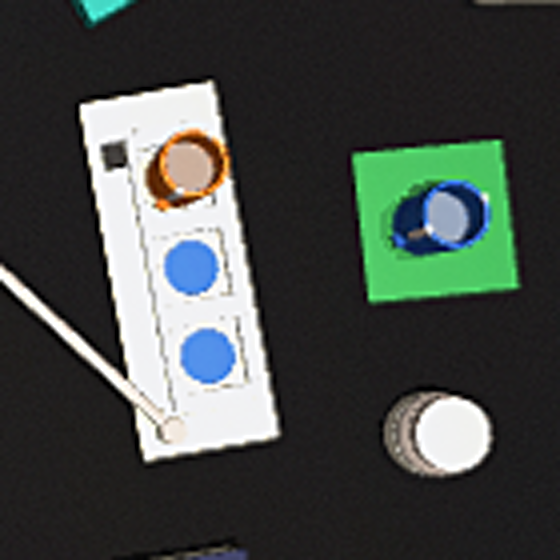

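The orange cup is seated in bay3 and the blue cup is on the mat. Next is pot A at (506,326).

jog_arm --pt "0 0 0 -13 50 0 94" --pt "0 0 0 -13 50 0 94" --pt "0 0 0 -13 50 0 94" --pt "0 0 0 -13 50 0 94" --pt "0 0 0 -13 50 0 94" --pt "0 0 0 -11 44 0 94" --pt "0 0 0 0 0 -20 94" --pt "0 0 0 0 0 -25 94" --pt "0 0 0 0 0 0 94" --pt "0 0 0 0 0 0 94"

```text
time: 18.62
tool_pos: [0.5083, 0.3186, 0.2116]
ee_rot: [-3.14, 0.0, -1.427]
wrist_force: [-0.5, 0.7, 0.5]
width: 0.0942
```

```bash
python3 - <<'E'
from h import *
st()
print(p2w("top",367,171.5,.098),p2w("top",320+457/4,130+215/4,.093))
t=shot("scene","s12");crop(t,280,140,430,290,5,"d14")
E
```

```text
t18.62 tcp [508.3 318.6 211.6] rpy [-3.14   0.    -1.427] F [-0.5  0.7  0.5] T [ 0.04  0.04 -0.03] w94.2 q [ 0.47  0.23  1.39 -0.    1.52  1.89]
[ 0.64139706 -0.25254455  0.098     ] [ 0.60128813 -0.45495603  0.093     ]
```

View pics/d14.png

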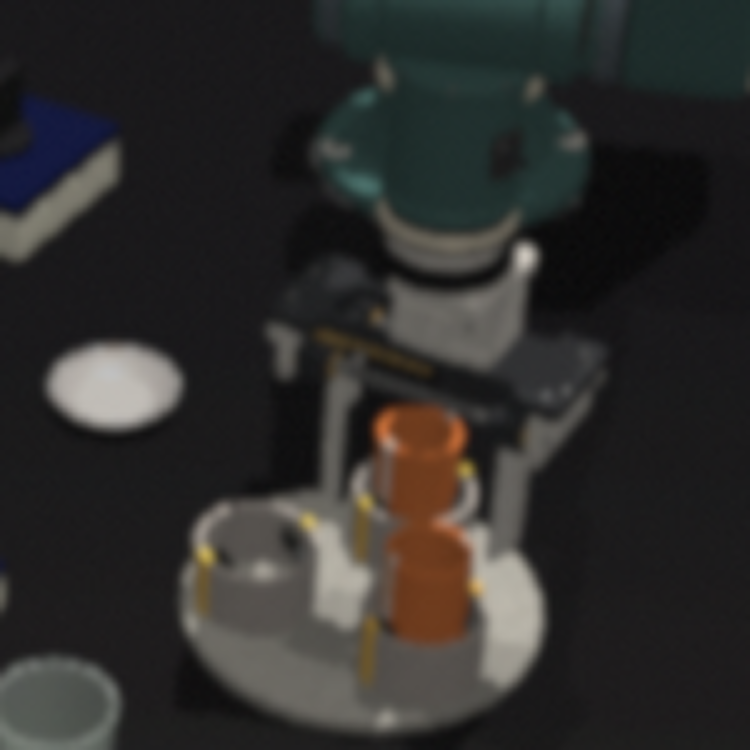

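jog_arm --pt "0 0 0 -2 7 0 94" --pt "0 0 0 0 0 -25 94" --pt "0 0 0 0 0 -17 94" --pt "0 0 0 0 0 0 94" --pt "0 0 0 0 0 0 94"

```text
time: 19.3
tool_pos: [0.5059, 0.3261, 0.1694]
ee_rot: [-3.141, 0.0, -1.426]
wrist_force: [-0.7, 0.7, 0.1]
width: 0.0943
```

jog_arm --pt "0 0 0 0 0 -8 94" --pt "0 0 0 0 0 -2 94" --pt "0 0 0 0 0 0 70" --pt "0 0 0 0 0 0 60" --pt "0 0 0 0 0 0 40" --pt "0 0 0 0 0 0 40" --pt "0 0 0 0 0 0 40" --pt "0 0 0 0 0 0 40"

```text
time: 20.3
tool_pos: [0.5056, 0.3265, 0.159]
ee_rot: [-3.141, 0.001, -1.426]
wrist_force: [-0.8, 2.7, 0.5]
width: 0.0522
```

```bash
python3 - <<'E'
from h import *
st()
t=shot("scene","s13");crop(t,280,140,430,290,5,"d15")
E
```

```text
t20.30 tcp [505.6 326.5 159. ] rpy [-3.141e+00  1.000e-03 -1.426e+00] F [-0.8  2.7  0.5] T [0.62 0.06 0.02] w52.2 q [0.48 0.27 1.45 0.   1.42 1.9 ]
```

View pics/d15.png

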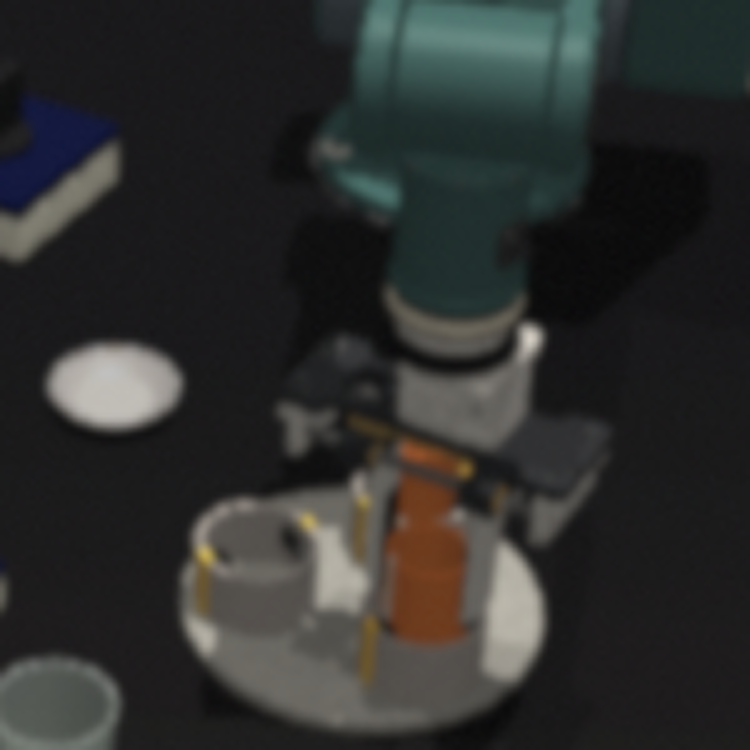

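jog_arm --pt "0 0 0.1 0 0 0 40" --pt "0 0 0.1 0 0 0 40" --pt "0 0 0.1 0 0 0 40" --pt "0 0 0.1 0 0 0 40" --pt "0 0 0.1 0 0 0 40"

```text
time: 20.98
tool_pos: [0.5057, 0.325, 0.1589]
ee_rot: [3.14, -0.002, -0.924]
wrist_force: [-0.4, -1.5, 1.4]
width: 0.0521
```

```bash
python3 - <<'E'
from h import *
st()
E
```

```text
t20.98 tcp [505.7 325.  158.9] rpy [ 3.14e+00 -2.00e-03 -9.24e-01] F [-0.4 -1.5  1.4] T [-0.23 -0.03 -0.19] w52.1 q [ 0.48  0.27  1.45 -0.    1.42  1.4 ]
```

jog_arm --pt "0 0 0.12 0 0 0 40" --pt "0 0 0.12 0 0 0 40" --pt "0 0 0.12 0 0 0 40" --pt "0 0 0.12 0 0 0 40" --pt "0 0 0.12 0 0 0 40" --pt "0 0 0.12 0 0 0 40" --pt "0 0 0.12 0 0 0 40" --pt "0 0 0.11 0 0 0 40" --pt "0 0 0 0 0 0 40" --pt "0 0 0 0 0 8 40" --pt "0 0 0 0 0 0 40"

```text
time: 22.35
tool_pos: [0.5052, 0.3251, 0.1658]
ee_rot: [3.139, 0.002, 0.023]
wrist_force: [0.5, -2.1, -4.2]
width: 0.0523
```

```bash
python3 - <<'E'
from h import *
st()
t=shot("scene","s14");crop(t,280,140,430,290,5,"d16")
E
```

```text
t22.35 tcp [505.2 325.1 165.8] rpy [3.139e+00 2.000e-03 2.300e-02] F [ 0.5 -2.1 -4.2] T [-0.47 -0.23  0.02] w52.3 q [ 0.48  0.26  1.44 -0.    1.44  0.46]
```

View pics/d16.png

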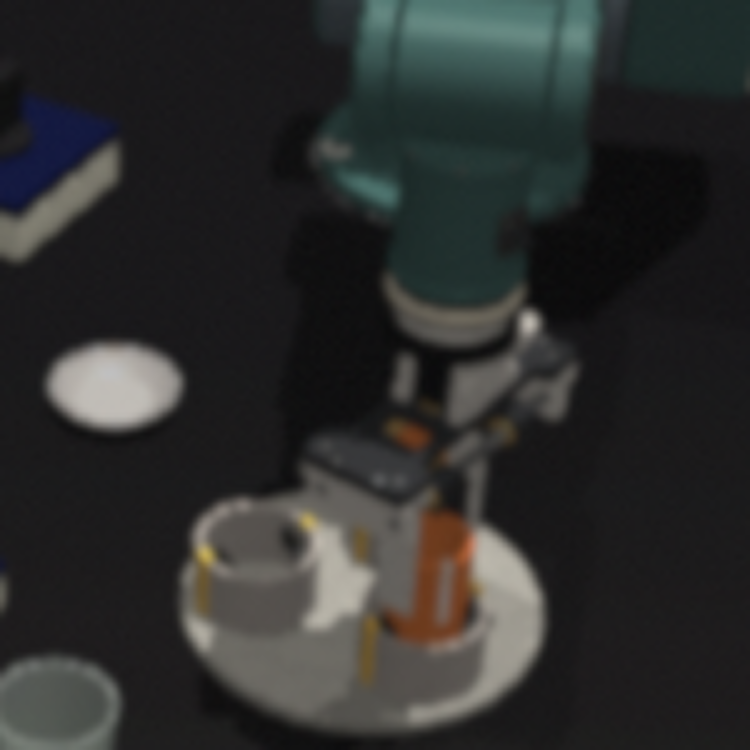

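Turned, and coming up the same way (stripe at crop (447,590)). Pulling straight up.

jog_arm --pt "0 0 0 0 0 10 40" --pt "0 0 0 0 0 10 40" --pt "0 0 0 0 0 15 40" --pt "0 0 0 0 0 20 40" --pt "0 0 0 0 0 25 40" --pt "0 0 0 0 0 25 40" --pt "0 0 0 0 0 20 40" --pt "0 0 0 0 0 0 40"

```text
time: 23.4
tool_pos: [0.5062, 0.327, 0.2974]
ee_rot: [-3.136, -0.008, 0.025]
wrist_force: [-0.3, 0.2, -0.9]
width: 0.0522
```

```bash
python3 - <<'E'
from h import *
st()
t=shot("scene","s15");crop(t,280,100,430,250,5,"d17")
E
```

```text
t23.40 tcp [506.2 327.  297.4] rpy [-3.136 -0.008  0.025] F [-0.3  0.2 -0.9] T [ 0.02 -0.09  0.01] w52.2 q [0.48 0.2  1.25 0.   1.68 0.45]
```

View pics/d17.png

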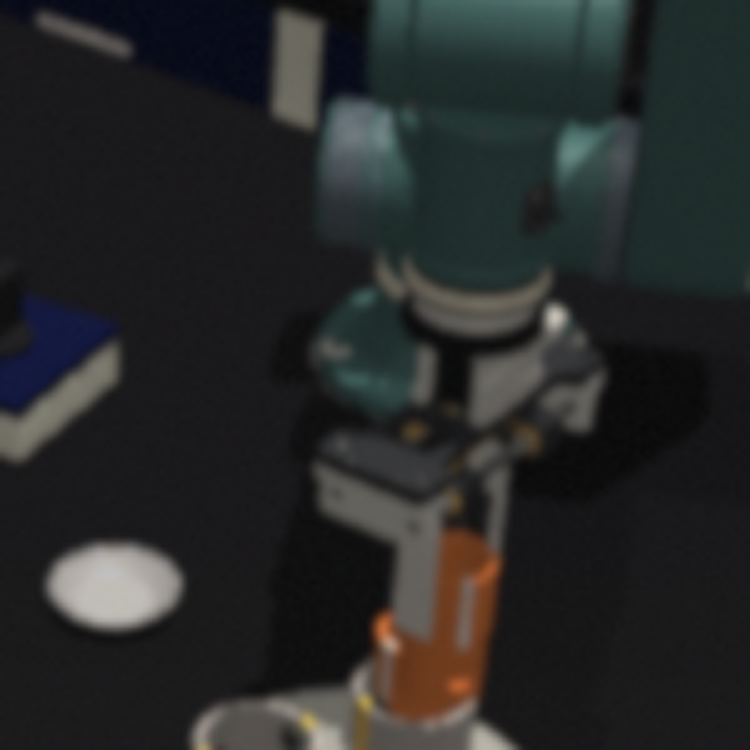

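Free, with pot A's cup hanging clear. Carrying to bay2 at (573,-268).

jog_arm --pt "0 0 -0.1 4 -35 0 40" --pt "0 0 -0.131 6 -54 0 40" --pt "0 0 -0.131 6 -54 0 40" --pt "0 0 -0.131 6 -54 0 40" --pt "0 0 -0.131 6 -54 0 40" --pt "0 0 -0.131 6 -54 0 40" --pt "0 0 -0.131 6 -54 0 40" --pt "0 0 -0.131 6 -54 0 40" --pt "0 0 -0.131 6 -54 0 40" --pt "0 0 -0.131 6 -54 0 40" --pt "0 0 -0.131 6 -54 -20 40" --pt "0 0 -0.03 2 -20 -20 40"

```text
time: 24.95
tool_pos: [0.5711, -0.2717, 0.2502]
ee_rot: [3.141, 0.001, -1.42]
wrist_force: [0.1, 0.6, -1.2]
width: 0.0524
```

jog_arm --pt "0 0 0 0 0 -20 40" --pt "0 0 0 0 0 0 40" --pt "0 0 0 0 0 0 40"

```text
time: 25.32
tool_pos: [0.5719, -0.2682, 0.2322]
ee_rot: [-3.141, 0.0, -1.415]
wrist_force: [-1.0, 0.2, -0.8]
width: 0.052
```

```bash
python3 - <<'E'
from h import *
st()
t=shot("scene","s16");crop(t,130,80,280,230,5,"d18")
E
```

```text
t25.32 tcp [ 571.9 -268.2  232.2] rpy [-3.141  0.    -1.415] F [-1.   0.2 -0.8] T [ 0.01 -0.01 -0.03] w52.0 q [-0.53  0.29  1.27  0.    1.58  0.89]
```

View pics/d18.png

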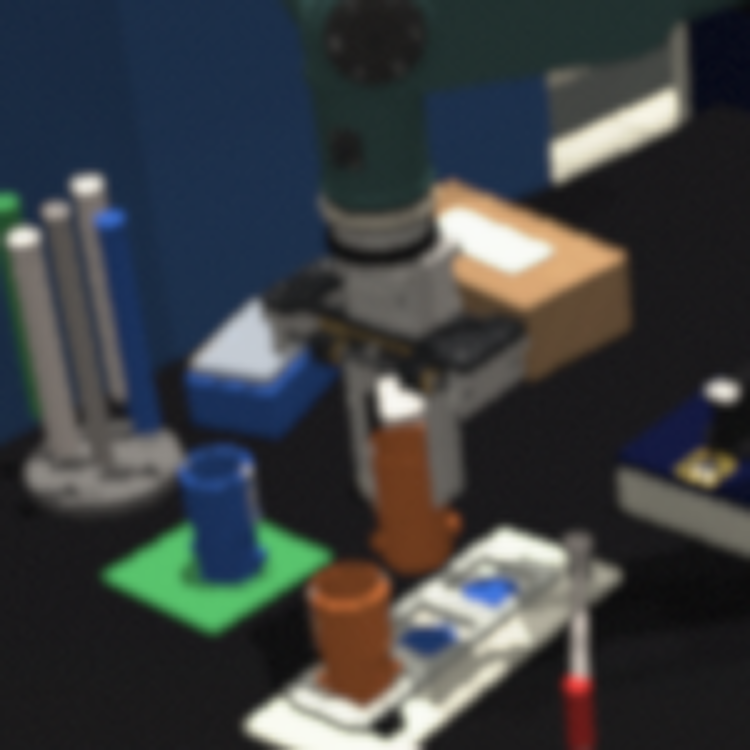

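jog_arm --pt "0 0 0 1 0 -25 40" --pt "0 0 0 0 0 -20 40" --pt "0 0 0 0 0 -10 40" --pt "0 0 0 0 0 0 40" --pt "0 0 0 0 0 0 40"

```text
time: 26.0
tool_pos: [0.573, -0.2693, 0.1776]
ee_rot: [-3.14, -0.001, -1.416]
wrist_force: [0.4, 0.1, -1.3]
width: 0.052
```

```bash
python3 - <<'E'
from h import *
st()
E
```

```text
t26.00 tcp [ 573.  -269.3  177.6] rpy [-3.140e+00 -1.000e-03 -1.416e+00] F [ 0.4  0.1 -1.3] T [ 0.04  0.01 -0.02] w52.0 q [-0.53  0.32  1.34 -0.    1.47  0.89]
```

jog_arm --pt "0 0 0 0 1 -9 40" --pt "0 0 0 0 0 -7 40" --pt "0 0 0 0 0 -4 40" --pt "0 0 0 0 0 -1 40" --pt "0 0 0 0 0 0 40"

```text
time: 26.62
tool_pos: [0.5723, -0.2678, 0.157]
ee_rot: [3.141, 0.0, -1.416]
wrist_force: [-3.3, 1.6, 6.0]
width: 0.0518
```

jog_arm --pt "0 0 0 0 0 0 94" --pt "0 0 0 0 0 0 94" --pt "0 0 0 0 0 0 94" --pt "0 0 0 0 0 0 94" --pt "0 0 0 0 0 40 94" --pt "0 0 0 0 0 50 94" --pt "0 0 0 -16 54 10 94" --pt "0 0 0 -16 54 0 94" --pt "0 0 0 -16 54 0 94" --pt "0 0 0 -16 54 0 94" --pt "0 0 0 -16 54 0 94" --pt "0 0 0 -16 54 0 94"

```text
time: 28.12
tool_pos: [0.4758, 0.0575, 0.2559]
ee_rot: [-3.141, -0.0, -1.416]
wrist_force: [0.6, 0.2, 1.1]
width: 0.094
```

```bash
python3 - <<'E'
from h import *
st()
t=shot("scene","s17");crop(t,130,130,290,270,5,"d19")
E
```

```text
t28.12 tcp [475.8  57.5 255.9] rpy [-3.141 -0.    -1.416] F [0.6 0.2 1.1] T [ 0.01 -0.01 -0.03] w94.0 q [ 0.   -0.06  1.61  0.    1.59  1.42]
```

View pics/d19.png

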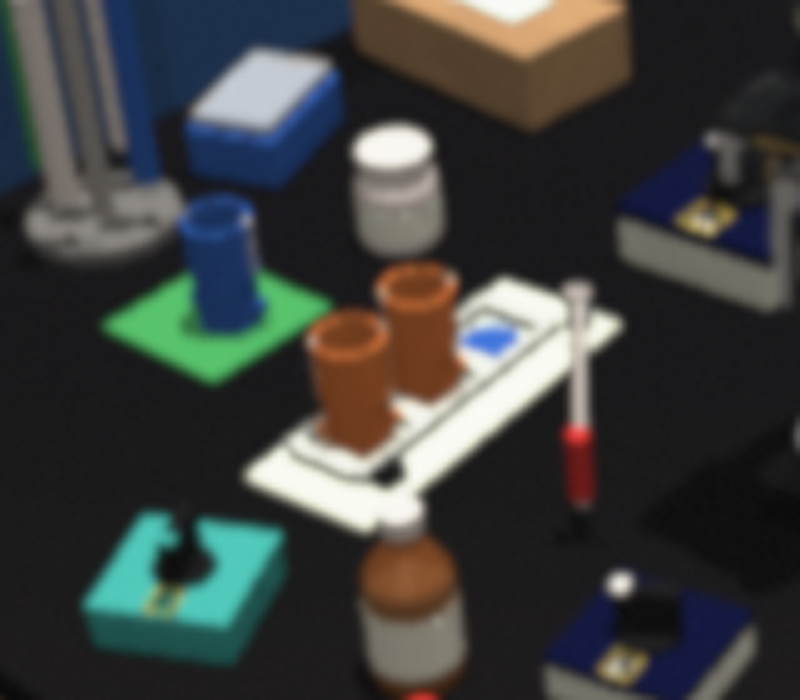

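The second cup is seated in bay2. Next is pot C at (416,256).

jog_arm --pt "0 0 0 -15 50 0 94" --pt "0 0 0 -15 50 0 94" --pt "0 0 0 -15 50 0 94" --pt "0 0 0 -15 45 0 94" --pt "0 0 0 0 0 -20 94" --pt "0 0 0 0 0 -25 94" --pt "0 0 0 0 0 -25 94" --pt "0 0 0 0 0 0 94" --pt "0 0 0 0 0 0 94"

```text
time: 29.3
tool_pos: [0.4171, 0.251, 0.1867]
ee_rot: [-3.14, 0.0, -1.416]
wrist_force: [-0.2, 1.0, -0.6]
width: 0.0938
```

```bash
python3 - <<'E'
from h import *
st()
t=shot("scene","s18");crop(t,280,140,430,290,5,"d20")
E
```

```text
t29.30 tcp [417.1 251.  186.7] rpy [-3.14   0.    -1.416] F [-0.2  1.  -0.6] T [ 0.1  -0.09 -0.  ] w93.8 q [ 0.43 -0.    1.7  -0.    1.45  1.84]
```

View pics/d20.png

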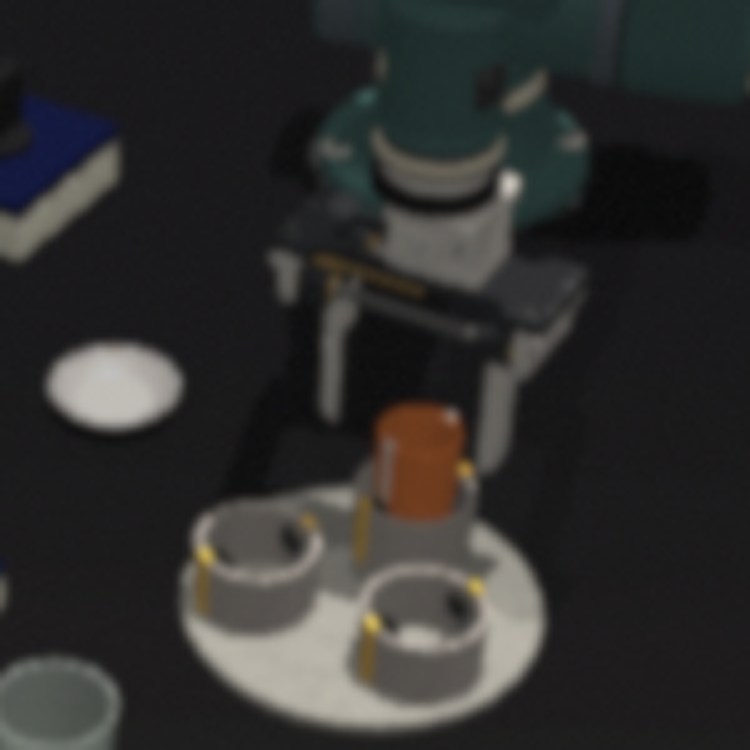

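jog_arm --pt "0 0 0 -0.5 4.5 0 94" --pt "0 0 0 0 0 -18 94" --pt "0 0 0 0 0 -6 94" --pt "0 0 0 0 0 0 94" --pt "0 0 0 0 0 0 94"

```text
time: 29.98
tool_pos: [0.4162, 0.2554, 0.1617]
ee_rot: [3.142, -0.0, -1.416]
wrist_force: [-1.3, 0.2, -0.3]
width: 0.094
```

jog_arm --pt "0 0 0 0 0 -3 94" --pt "0 0 0 0 0 0 70" --pt "0 0 0 0 0 0 60" --pt "0 0 0 0 0 0 40" --pt "0 0 0 0 0 0 40" --pt "0 0 0 0 0 0 40" --pt "0 0 0 0 0 0 40"

```text
time: 30.85
tool_pos: [0.4161, 0.256, 0.1589]
ee_rot: [-3.141, 0.002, -1.416]
wrist_force: [-0.4, 3.1, 0.3]
width: 0.0508
```

jog_arm --pt "0 0 0.1 0 0 0 40" --pt "0 0 0.1 0 0 0 40" --pt "0 0 0.1 0 0 0 40" --pt "0 0 0.1 0 0 0 40" --pt "0 0 0.1 0 0 0 40"

```text
time: 31.48
tool_pos: [0.4161, 0.2545, 0.1589]
ee_rot: [3.14, -0.002, -0.913]
wrist_force: [-0.0, -1.7, 1.3]
width: 0.0509
```

```bash
python3 - <<'E'
from h import *
st()
t=shot("scene","s19");crop(t,280,140,430,290,5,"d21")
E
```

```text
t31.48 tcp [416.1 254.5 158.9] rpy [ 3.14e+00 -2.00e-03 -9.13e-01] F [-0.  -1.7  1.3] T [-0.31  0.04 -0.2 ] w50.9 q [ 0.43  0.03  1.73 -0.    1.39  1.35]
```

View pics/d21.png

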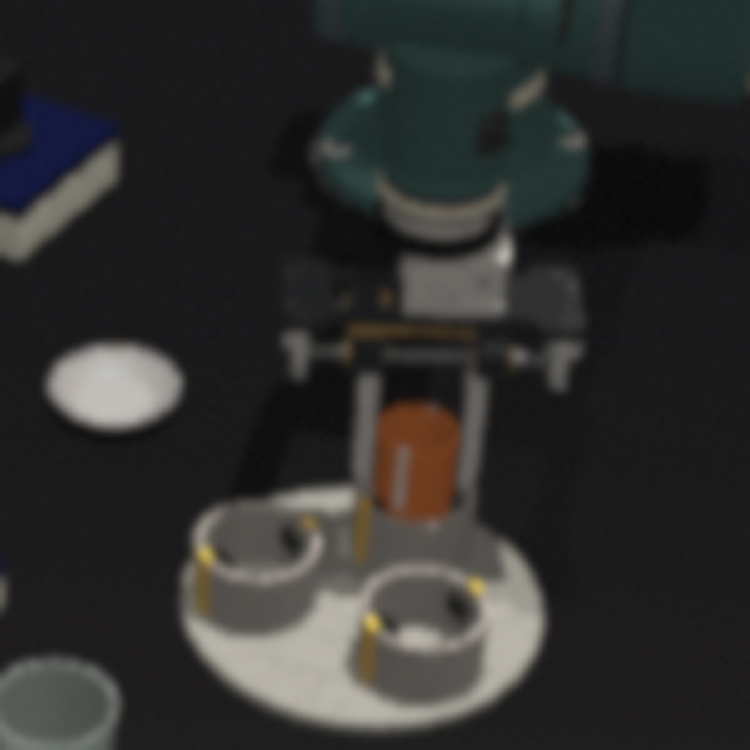

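jog_arm --pt "0 0 0.12 0 0 0 40" --pt "0 0 0.12 0 0 0 40" --pt "0 0 0.12 0 0 0 40" --pt "0 0 0.12 0 0 0 40" --pt "0 0 0.12 0 0 0 40" --pt "0 0 0.12 0 0 0 40" --pt "0 0 0.12 0 0 0 40" --pt "0 0 0.06 0 0 0 40" --pt "0 0 0 0 0 0 40" --pt "0 0 0 0 0 8 40" --pt "0 0 0 0 0 0 40"

```text
time: 32.9
tool_pos: [0.4156, 0.2548, 0.166]
ee_rot: [3.14, 0.002, -0.017]
wrist_force: [-0.9, -0.9, -4.4]
width: 0.0512
```

```bash
python3 - <<'E'
from h import *
st()
t=shot("scene","s20");crop(t,280,140,430,290,5,"d22")
E
```

```text
t32.90 tcp [415.6 254.8 166. ] rpy [ 3.14e+00  2.00e-03 -1.70e-02] F [-0.9 -0.9 -4.4] T [-0.48 -0.14 -0.01] w51.2 q [ 0.43  0.02  1.72 -0.    1.41  0.45]
```

View pics/d22.png

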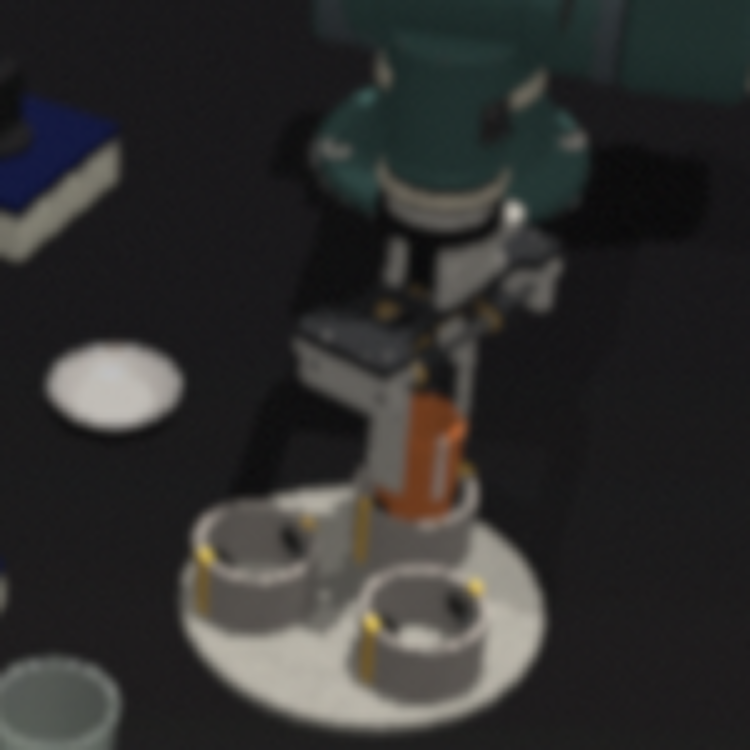

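Turned and starting to rise. Pulling straight up.

jog_arm --pt "0 0 0 0 0 10 40" --pt "0 0 0 0 0 10 40" --pt "0 0 0 0 0 15 40" --pt "0 0 0 0 0 20 40" --pt "0 0 0 0 0 25 40" --pt "0 0 0 0 0 25 40" --pt "0 0 0 0 0 10 40" --pt "0 0 0 0 0 0 40"

```text
time: 33.95
tool_pos: [0.4164, 0.2558, 0.2838]
ee_rot: [-3.14, -0.003, -0.016]
wrist_force: [-0.7, -0.0, -1.1]
width: 0.0513
```

```bash
python3 - <<'E'
from h import *
st()
t=shot("scene","s21");crop(t,280,100,430,250,5,"d23")
t=shot("top","t21");crop(t,320,130,460,270,4,"d23b")
E
```

```text
t33.95 tcp [416.4 255.8 283.8] rpy [-3.14e+00 -3.00e-03 -1.60e-02] F [-0.7 -0.  -1.1] T [-0.02 -0.1   0.03] w51.3 q [ 0.43 -0.05  1.55  0.    1.64  0.45]
```

View pics/d23.png

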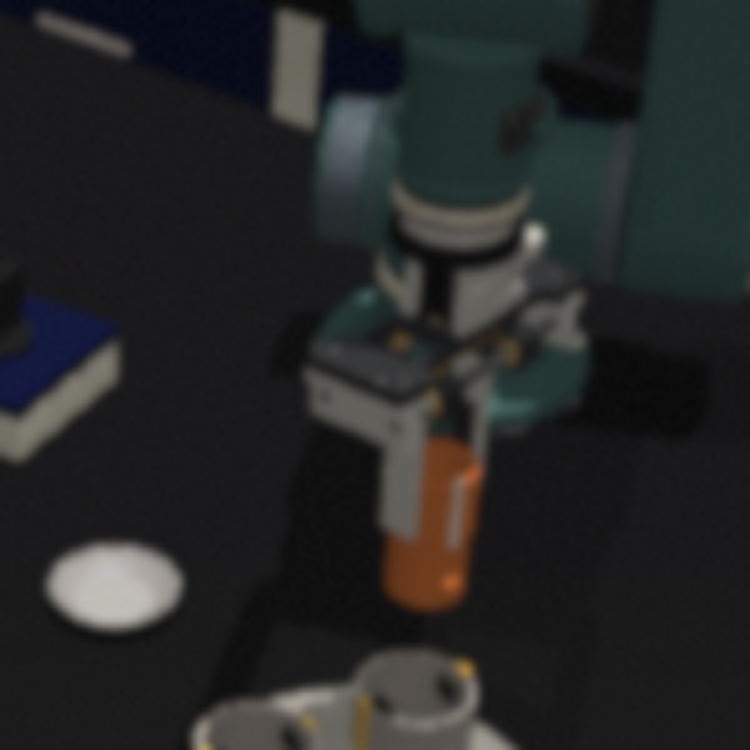

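View pics/d23b.png

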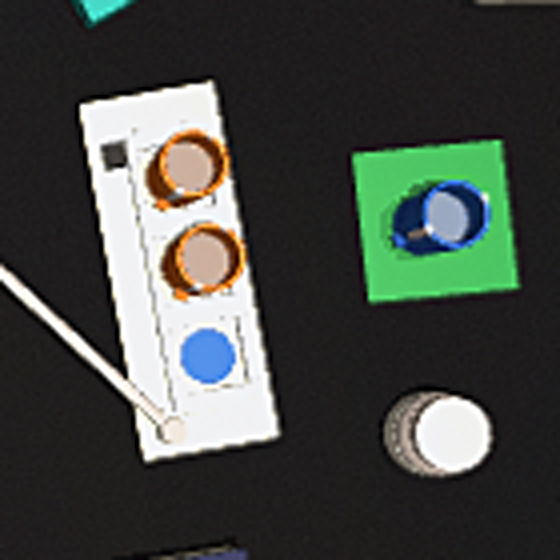

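jog_arm --pt "0 0 -0.1 5 -34 0 40" --pt "0 0 -0.13 8.5 -53.5 0 40" --pt "0 0 -0.13 8.5 -53.5 0 40" --pt "0 0 -0.13 8.5 -53.5 0 40" --pt "0 0 -0.13 8.5 -53.5 0 40" --pt "0 0 -0.13 8.5 -53.5 0 40" --pt "0 0 -0.13 8.5 -53.5 0 40" --pt "0 0 -0.13 8.5 -53.5 0 40" --pt "0 0 -0.13 8.5 -53.5 0 40" --pt "0 0 -0.13 8.5 -53.5 0 40" --pt "0 0 -0.13 4 -20 -20 40" --pt "0 0 0 0 0 -20 40"

```text
time: 35.55
tool_pos: [0.5011, -0.2818, 0.2392]
ee_rot: [3.139, 0.002, -1.42]
wrist_force: [0.0, 1.1, -1.1]
width: 0.0508
```

jog_arm --pt "0 0 0 0 0 -20 40" --pt "0 0 0 0 0 0 40" --pt "0 0 0 0 0 0 40"

```text
time: 35.92
tool_pos: [0.5016, -0.28, 0.2218]
ee_rot: [3.141, 0.0, -1.416]
wrist_force: [-0.3, 0.8, -1.0]
width: 0.0515
```

```bash
python3 - <<'E'
from h import *
st()
t=shot("scene","s22");crop(t,130,80,280,230,5,"d24")
E
```

```text
t35.92 tcp [ 501.6 -280.   221.8] rpy [ 3.141  0.    -1.416] F [-0.3  0.8 -1. ] T [ 0.04 -0.03 -0.01] w51.5 q [-0.61  0.17  1.44 -0.    1.53  0.81]
```

View pics/d24.png

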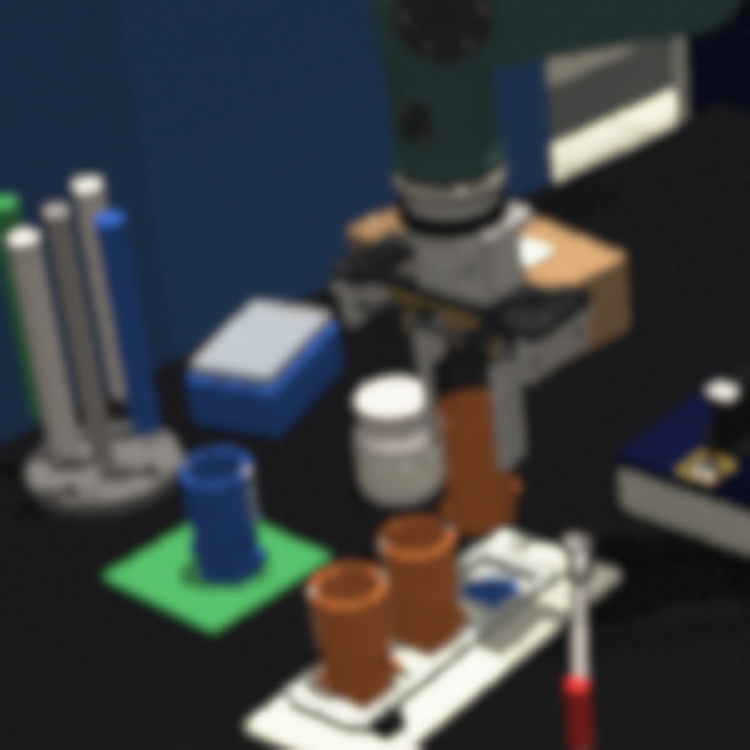

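jog_arm --pt "0 0 0 0 0.5 -25 40" --pt "0 0 0 0 0 -20 40" --pt "0 0 0 0 0 0 40" --pt "0 0 0 0 0 0 40"

```text
time: 36.48
tool_pos: [0.5022, -0.2799, 0.1783]
ee_rot: [-3.14, -0.002, -1.416]
wrist_force: [0.2, -0.2, -0.7]
width: 0.0511
```

jog_arm --pt "0 0 0 0 0 -8 40" --pt "0 0 0 0 0 -7 40" --pt "0 0 0 0 0 -3 40" --pt "0 0 0 0 0 0 40"

```text
time: 36.98
tool_pos: [0.5014, -0.2795, 0.1582]
ee_rot: [3.141, 0.001, -1.416]
wrist_force: [-0.1, 0.1, -0.5]
width: 0.0514
```

jog_arm --pt "0 0 0 0 0 -1.5 40" --pt "0 0 0 0 0 0 40" --pt "0 0 0 0 0 0 94" --pt "0 0 0 0 0 0 94" --pt "0 0 0 0 0 0 94" --pt "0 0 0 0 0 0 94" --pt "0 0 0 0 0 40 94" --pt "0 0 0 0 0 50 94" --pt "0 0 0 10 40 20 94" --pt "0 0 0 25 55 0 94" --pt "0 0 0 25 55 0 94" --pt "0 0 0 25 55 0 94"

```text
time: 38.48
tool_pos: [0.5871, -0.0729, 0.2675]
ee_rot: [-3.141, -0.001, -1.416]
wrist_force: [0.1, 0.1, 0.7]
width: 0.0939
```

```bash
python3 - <<'E'
from h import *
st()
t=shot("scene","s23");crop(t,130,130,290,270,5,"d25")
t=shot("top","t23");crop(t,230,90,400,260,4,"d26")
E
```

```text
t38.48 tcp [587.1 -72.9 267.5] rpy [-3.141e+00 -1.000e-03 -1.416e+00] F [0.1 0.1 0.7] T [-0.01 -0.01  0.01] w93.9 q [-0.22  0.19  1.33 -0.    1.63  1.2 ]
```

View pics/d25.png

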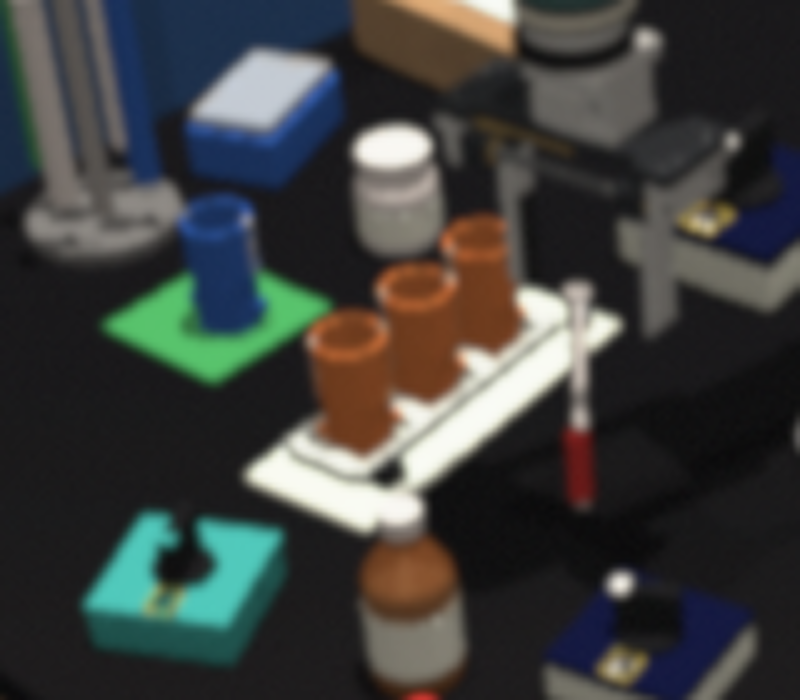

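View pics/d26.png

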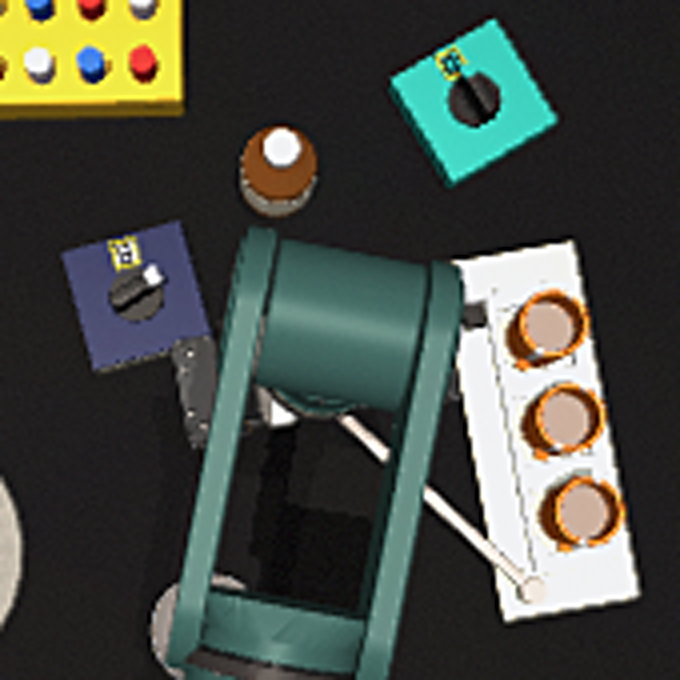

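All three orange cups now stand in their bays. Top-crop rims are at (548,327), (565,418) and (583,511). Before gripping the keeper handle I'll check its position in the scene camera.

```bash
python3 - <<'E'
from h import *
for P in ([.610,-.071,.086],[.610,-.071,.034],[.444,-.2455,.0355]): print(w2p("scene",P))
s=cv2.imread("pics/s4.png");crop(s,220,170,270,240,10,"d27")
print(p2w("top",300,131,.13))
for c in ((548,327),(565,418),(583,511)): print(p2w("top",230+c[0]/4,90+c[1]/4,.098).round(4))
E
```

```text
[244.98693492 216.41598361]
[245.90469463 229.11861835]
[244.64826919 188.71113517]
[ 0.76097719 -0.05253057  0.13      ]
[ 0.6406 -0.2525  0.098 ]
[ 0.5719 -0.2633  0.098 ]
[ 0.502  -0.2747  0.098 ]
```

View pics/d27.png

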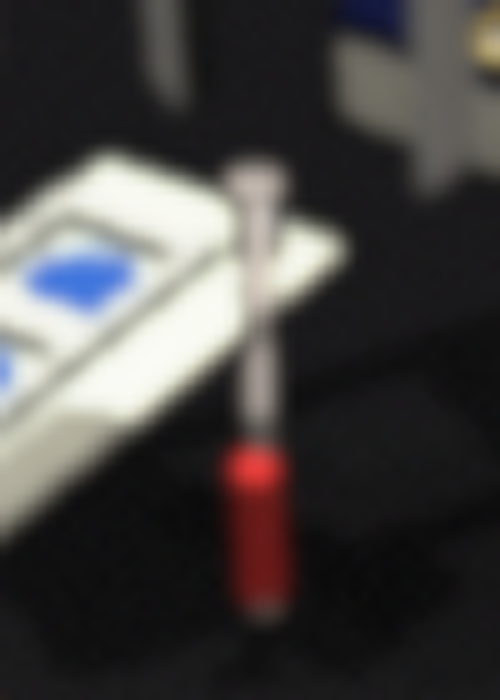

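The handle top projects to (245,216.4) and is seen at (245.6,216.7), so (610,-71) holds. Moving onto it with the jaws square to the bar.

jog_arm --pt "0 0 0.16 6 1 0 94" --pt "0 0 0.16 6 1 0 94" --pt "0 0 0.16 6 0 0 94" --pt "0 0 0.16 5 0 -20 94" --pt "0 0 0.015 0 0 -30 94" --pt "0 0 0 0 0 -30 94" --pt "0 0 0 0 0 -15 94" --pt "0 0 0 0 0 0 94" --pt "0 0 0 0 0 0 94"

```text
time: 39.7
tool_pos: [0.6102, -0.0729, 0.1738]
ee_rot: [-3.14, -0.002, -0.761]
wrist_force: [0.6, -0.4, 1.1]
width: 0.0939
```

```bash
python3 - <<'E'
from h import *
st()
t=shot("scene","s24");crop(t,180,130,310,260,6,"d28")
E
```

```text
t39.70 tcp [610.2 -72.9 173.8] rpy [-3.14e+00 -2.00e-03 -7.61e-01] F [ 0.6 -0.4  1.1] T [ 0.01 -0.06 -0.02] w93.9 q [-0.21  0.28  1.4  -0.    1.46  0.55]
```

View pics/d28.png

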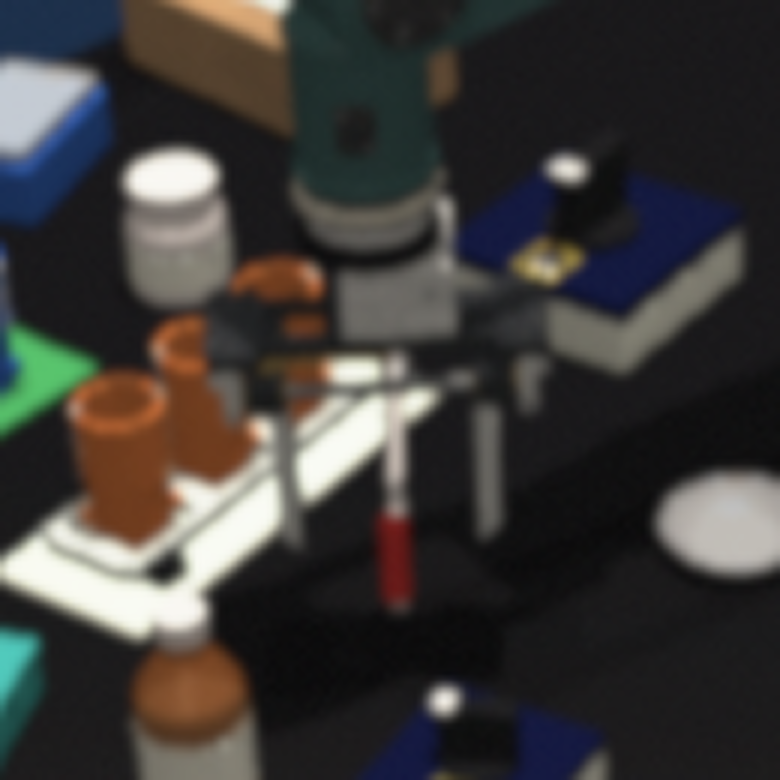

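jog_arm --pt "0 0 0 0 2 -15 94" --pt "0 0 0 0 0 -10 94" --pt "0 0 0 0 0 0 60" --pt "0 0 0 0 0 0 40" --pt "0 0 0 0 0 0 10" --pt "0 0 0 0 0 0 10" --pt "0 0 0 0 0 0 10" --pt "0 0 0 0 0 0 10" --pt "0 0 0 0 0 0 10" --pt "0 0 0 0 0 0 10"

```text
time: 41.0
tool_pos: [0.6096, -0.0706, 0.1472]
ee_rot: [3.142, -0.0, -0.761]
wrist_force: [-0.2, -0.6, 0.5]
width: 0.0173
```

```bash
python3 - <<'E'
from h import *
st()
h=np.array([443.9,-245.4]);c=8.9
p=get_obs()["tool_pos"][:2]*1000;d=p-h;a=np.degrees(np.arctan2(d[1],d[0]));r=np.hypot(*d);print("r",r,"keeper deg",a-c)
prev=d
for k in range(1,13):
    th=np.radians(a+(c-a)*k/12);q=r*np.array([np.cos(th),np.sin(th)]);print(np.round(q-prev,1));prev=q
print("step rz",np.radians(c-a)/12)
E
```

```text
t41.00 tcp [609.6 -70.6 147.2] rpy [ 3.142 -0.    -0.761] F [-0.2 -0.6  0.5] T [ 0.01 -0.13  0.03] w17.3 q [-0.21  0.3   1.43 -0.    1.41  0.55]
r 240.85728615467397 keeper deg 37.63241171803266
[ 9.3 -9.3]
[ 8.8 -9.8]
[  8.2 -10.3]
[  7.7 -10.7]
[  7.1 -11.1]
[  6.4 -11.5]
[  5.8 -11.8]
[  5.2 -12.1]
[  4.5 -12.4]
[  3.8 -12.6]
[  3.1 -12.8]
[  2.4 -13. ]
step rz -0.05473412416214715
```

Width of 17.3 mm fits the 16 mm post. Swinging the bar along its arc.

jog_arm --pt "0 0 -0.055 9.3 -9.3 0 10" --pt "0 0 -0.055 8.8 -9.8 0 10" --pt "0 0 -0.055 8.2 -10.3 0 10" --pt "0 0 -0.055 7.7 -10.7 0 10" --pt "0 0 -0.055 7.1 -11.1 0 10" --pt "0 0 -0.055 6.4 -11.5 0 10" --pt "0 0 -0.055 5.8 -11.8 0 10" --pt "0 0 -0.055 5.2 -12.1 0 10" --pt "0 0 0 0 0 0 10"

```text
time: 42.12
tool_pos: [0.6683, -0.158, 0.1473]
ee_rot: [-3.141, -0.0, -1.202]
wrist_force: [-0.6, 0.1, 0.3]
width: 0.0155
```

```bash
python3 - <<'E'
from h import *
st()
t=shot("scene","s25");crop(t,150,120,280,250,6,"d29")
E
```

```text
t42.12 tcp [ 668.3 -158.   147.3] rpy [-3.141 -0.    -1.202] F [-0.6  0.1  0.3] T [-0.01  0.05 -0.05] w15.5 q [-0.31  0.46  1.22 -0.    1.46  0.89]
```

View pics/d29.png

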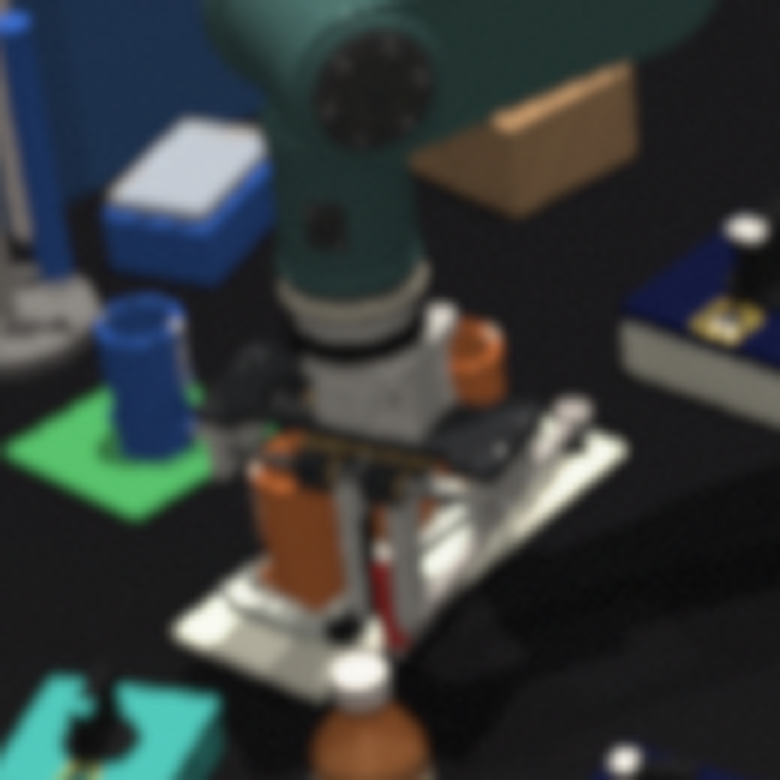

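The bar is following, with the red post at crop (390,600). Closing the rest while watching the force.

jog_arm --pt "0 0 -0.055 4.5 -12.4 0 10" --pt "0 0 -0.055 3.8 -12.6 0 10" --pt "0 0 -0.055 3.1 -12.8 0 10" --pt "0 0 -0.04 1.5 -9 0 10" --pt "0 0 0 0 0 0 10"

```text
time: 42.8
tool_pos: [0.6812, -0.2042, 0.1473]
ee_rot: [-3.141, -0.0, -1.406]
wrist_force: [1.1, -1.5, 1.1]
width: 0.0154
```

jog_arm --pt "0 0 0 0.5 -2 0 10" --pt "0 0 0 0 -2 0 10" --pt "0 0 0 0 0 0 10"

```text
time: 43.18
tool_pos: [0.6817, -0.2076, 0.1473]
ee_rot: [-3.141, 0.0, -1.406]
wrist_force: [2.3, 1.4, -0.4]
width: 0.0153
```

```bash
python3 - <<'E'
from h import *
st()
h=np.array([443.9,-245.4]);d=get_obs()["tool_pos"][:2]*1000-h;print(np.degrees(np.arctan2(d[1],d[0]))-8.9,np.hypot(*d))
t=shot("scene","s26");crop(t,150,120,280,250,6,"d30")
E
```

```text
t43.17 tcp [ 681.7 -207.6  147.3] rpy [-3.141  0.    -1.406] F [ 2.3  1.4 -0.4] T [ 0.17 -0.31 -0.07] w15.3 q [-0.38  0.51  1.14  0.    1.48  1.03]
0.12312322459029978 240.81609886135158
```

View pics/d30.png

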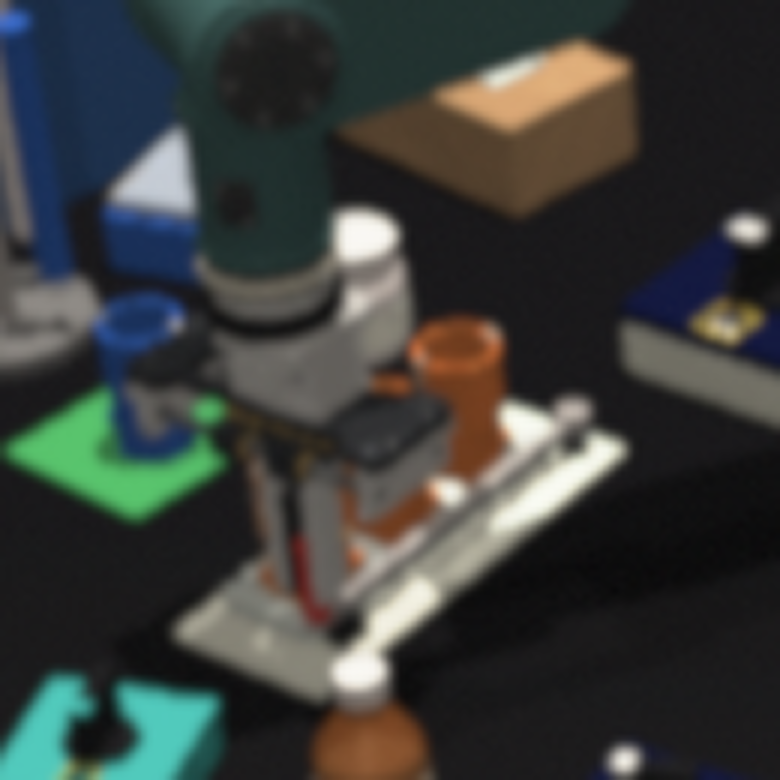

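Nearly shut. Pressing on in small steps until the stop shows in the force.

jog_arm --pt "0 0 0 0.3 -2 0 10" --pt "0 0 0 0.3 -2 0 10" --pt "0 0 0 0 0 0 10"

```text
time: 43.6
tool_pos: [0.6821, -0.2094, 0.1472]
ee_rot: [3.142, 0.005, -1.405]
wrist_force: [0.8, 6.9, 1.7]
width: 0.0155
```

```bash
python3 -c "
from h import *
st()"
```

```text
t43.60 tcp [ 682.1 -209.4  147.2] rpy [ 3.142  0.005 -1.405] F [0.8 6.9 1.7] T [ 1.09 -0.06 -0.13] w15.5 q [-0.38  0.52  1.14  0.    1.49  1.03]
```

jog_arm --pt "0 0 0 0 -2.5 0 10" --pt "0 0 0 0 0 0 10" --pt "0 0 0 0 0 0 10"

```text
time: 43.98
tool_pos: [0.6822, -0.2098, 0.1473]
ee_rot: [3.141, 0.008, -1.403]
wrist_force: [-0.1, 11.2, 2.5]
width: 0.0153
```

jog_arm --pt "0 0 0 0 0 0 40" --pt "0 0 0 0 0 0 46" --pt "0 0 0 0 0 0 46" --pt "0 0 0 0 0 20 46" --pt "0 0 0 0 0 40 46" --pt "0 0 0 0 0 50 46" --pt "0 0 0 0 50 10 94" --pt "0 0 0 0 60 0 94" --pt "0 0 0 0 60 0 94" --pt "0 0 0 0 50 0 94"

```text
time: 45.22
tool_pos: [0.682, 0.0073, 0.2695]
ee_rot: [-3.139, -0.001, -1.406]
wrist_force: [-0.3, 0.7, 0.5]
width: 0.0824
```

```bash
python3 - <<'E'
from h import *
st()
t=shot("scene","s27");crop(t,130,120,290,270,5,"d31")
t=shot("top","t27");crop(t,230,100,420,260,4,"d32")
E
```

```text
t45.23 tcp [682.    7.3 269.5] rpy [-3.139e+00 -1.000e-03 -1.406e+00] F [-0.3  0.7  0.5] T [ 0.03  0.01 -0.02] w82.4 q [-0.07  0.39  1.07 -0.    1.68  1.33]
```

View pics/d31.png

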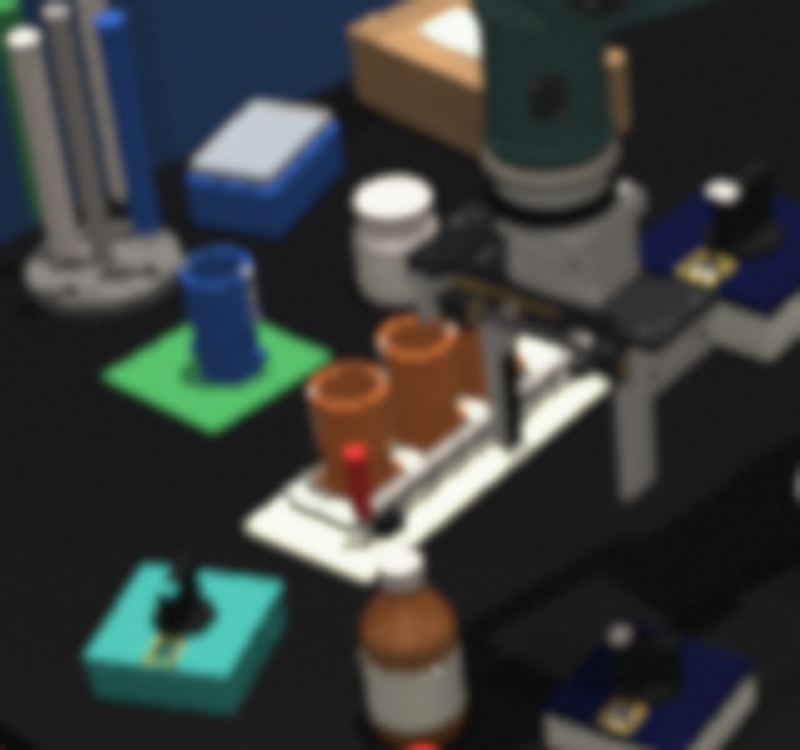

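View pics/d32.png

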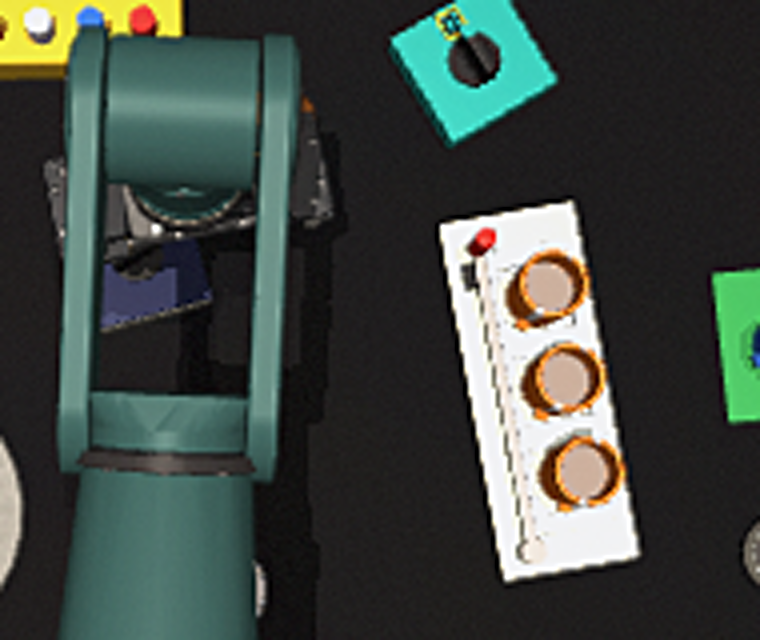

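The keeper bar lies along the carrier, with its handle in line at top-crop (484,239), and all three cups are still in. Now the counter on the small navy housing. I'll grip the bar grip lengthwise so the whole 185° turn fits in one go, which needs yaw at +127°.

jog_arm --pt "0 0 0.18 -1 12 0 70" --pt "0 0 0.18 -1 13 0 70" --pt "0 0 0.18 -1 13 0 70" --pt "0 0 0.18 0 12 0 70" --pt "0 0 0.18 0 0 0 70" --pt "0 0 0.18 0 0 0 70" --pt "0 0 0.18 0 0 0 70" --pt "0 0 0.18 0 0 0 70" --pt "0 0 0.18 0 0 0 70" --pt "0 0 0.18 0 0 0 70"

```text
time: 46.58
tool_pos: [0.6794, 0.0539, 0.2688]
ee_rot: [3.14, -0.001, 0.398]
wrist_force: [0.3, 0.5, -0.4]
width: 0.0699
```

jog_arm --pt "0 0 0.18 0 0 0 70" --pt "0 0 0.18 0 0 0 70" --pt "0 0 0.18 0 0 0 70" --pt "0 0 0.18 0 0 0 70" --pt "0 0 0.18 0 0 0 70" --pt "0 0 0.18 0 0 0 70" --pt "0 0 0.18 0 0 0 70" --pt "0 0 0.18 0 0 0 70" --pt "0 0 0.18 0 0 0 70" --pt "0 0 0.18 0 0 0 70" --pt "0 0 0.03 0 0 -50 70" --pt "0 0 0 0 0 0 70"

```text
time: 48.08
tool_pos: [0.6772, 0.0542, 0.213]
ee_rot: [-3.134, -0.005, 2.222]
wrist_force: [-0.2, -0.6, 0.9]
width: 0.07
```

```bash
python3 - <<'E'
from h import *
st()
t=shot("scene","s28");crop(t,200,160,320,280,6,"d33")
t=cv2.imread("pics/t23.png");crop(t,240,140,290,190,14,"d34")
E
```

```text
t48.08 tcp [677.2  54.2 213. ] rpy [-3.134 -0.005  2.222] F [-0.2 -0.6  0.9] T [ 0.16 -0.07 -0.04] w70.0 q [-0.    0.41  1.16 -0.    1.59 -2.23]
```

View pics/d33.png

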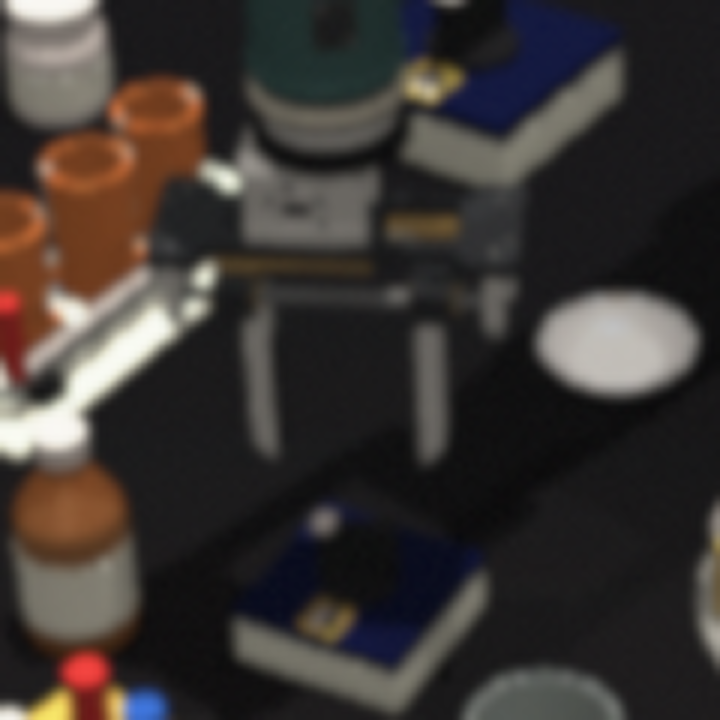

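View pics/d34.png

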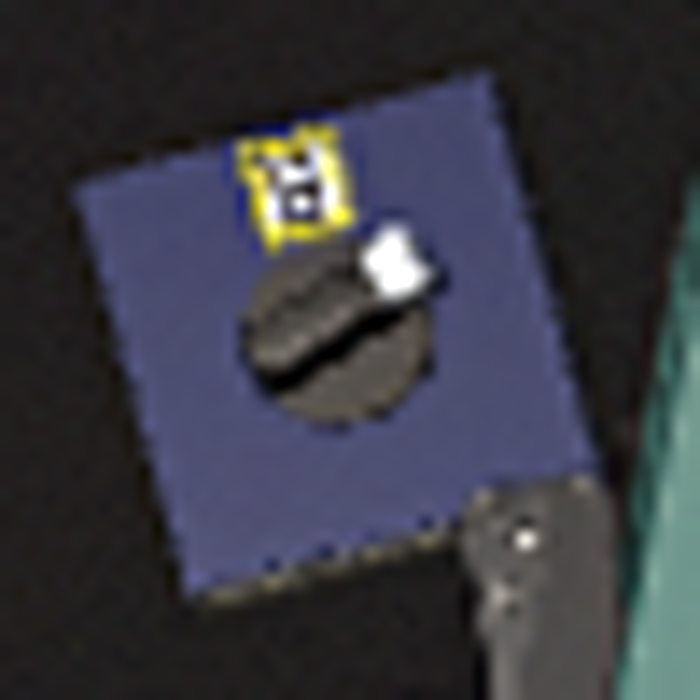

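The window shows 8 and the white end points about −57° in the world, which agrees with drum ≈5.03 rad. The target of 1.885 rad is a turn of exactly −π, so tool yaw goes from 2.142 to −1.0.

jog_arm --pt "0 0 -0.08 1.5 4 0 70" --pt "0 0 0 0 0 -25 70" --pt "0 0 0 0 0 -25 70" --pt "0 0 0 0 0 -8 70" --pt "0 0 0 0 0 0 70" --pt "0 0 0 0 0 0 70"

```text
time: 48.88
tool_pos: [0.6815, 0.0594, 0.1615]
ee_rot: [3.139, 0.002, 2.144]
wrist_force: [-0.2, 0.4, -0.3]
width: 0.0697
```

```bash
python3 - <<'E'
from h import *
st()
print(p2w("top",240+330/14,140+300/14,.072),p2w("top",240+340/14,140+335/14,.036))
t=shot("scene","s29");crop(t,210,190,310,290,7,"d35")
E
```

```text
t48.88 tcp [681.5  59.4 161.5] rpy [3.139e+00 2.000e-03 2.144e+00] F [-0.2  0.4 -0.3] T [ 0.07 -0.11  0.02] w69.7 q [ 0.    0.44  1.22  0.    1.48 -2.14]
[0.68153897 0.05879599 0.072     ] [0.67922325 0.05821218 0.036     ]
```

View pics/d35.png

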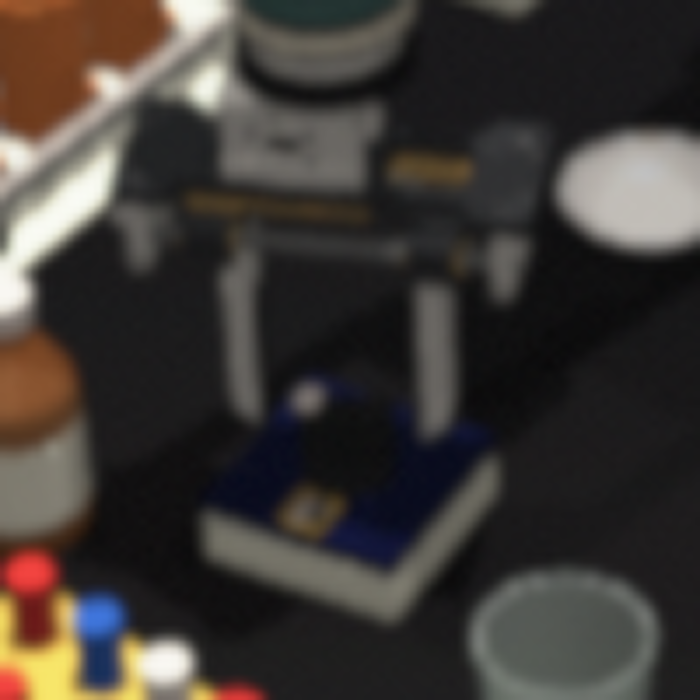

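jog_arm --pt "0 0 0 -1.5 -1 0 70" --pt "0 0 0 0 0 -14 70" --pt "0 0 0 0 0 -8 70" --pt "0 0 0 0 0 0 70" --pt "0 0 0 0 0 0 50" --pt "0 0 0 0 0 0 35" --pt "0 0 0 0 0 0 35" --pt "0 0 0 0 0 0 35" --pt "0 0 0 0 0 0 35"

```text
time: 50.05
tool_pos: [0.6793, 0.0585, 0.1376]
ee_rot: [3.141, 0.0, 2.144]
wrist_force: [-0.1, 0.4, 1.1]
width: 0.0416
```

```bash
python3 - <<'E'
from h import *
st()
t=shot("scene","s30");crop(t,210,190,310,290,7,"d36")
E
```

```text
t50.05 tcp [679.3  58.5 137.6] rpy [3.141 0.    2.144] F [-0.1  0.4  1.1] T [ 0.04 -0.14  0.01] w41.6 q [ 0.    0.45  1.25  0.    1.44 -2.14]
```

View pics/d36.png

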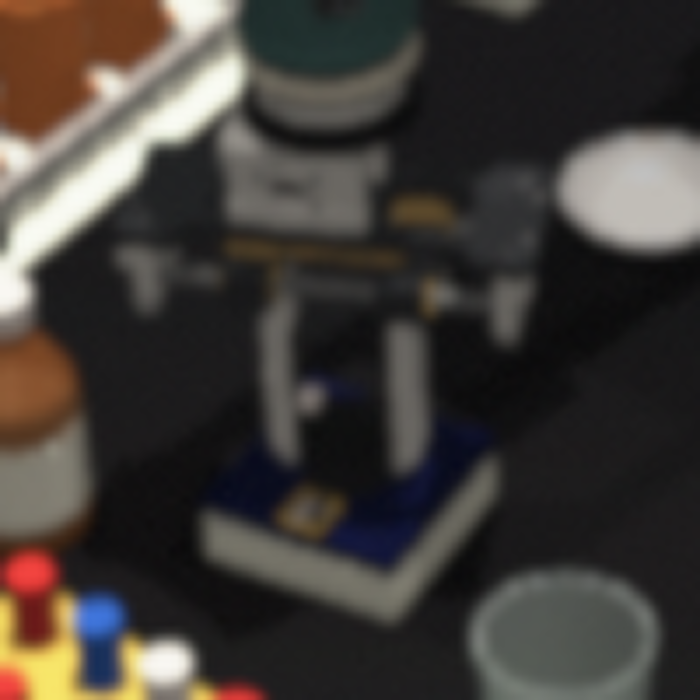

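Width of 41.6 mm matches the 42 mm bar, and the forces are near zero. Turning −π.

jog_arm --pt "0 0 -0.15 0 0 0 35" --pt "0 0 -0.15 0 0 0 35" --pt "0 0 -0.15 0 0 0 35" --pt "0 0 -0.15 0 0 0 35" --pt "0 0 -0.15 0 0 0 35" --pt "0 0 -0.15 0 0 0 35" --pt "0 0 -0.15 0 0 0 35" --pt "0 0 -0.15 0 0 0 35" --pt "0 0 -0.15 0 0 0 35" --pt "0 0 -0.15 0 0 0 35" --pt "0 0 -0.15 0 0 0 35" --pt "0 0 0 0 0 0 35"

```text
time: 51.6
tool_pos: [0.6797, 0.0601, 0.1377]
ee_rot: [-3.14, -0.003, 0.496]
wrist_force: [2.5, 4.9, 1.0]
width: 0.0422
```

```bash
python3 - <<'E'
from h import *
st()
t=shot("scene","s31");crop(t,210,190,310,290,7,"d37")
E
```

```text
t51.60 tcp [679.7  60.1 137.7] rpy [-3.14e+00 -3.00e-03  4.96e-01] F [2.5 4.9 1. ] T [ 0.53 -0.28 -0.  ] w42.2 q [ 0.    0.45  1.25  0.    1.44 -0.49]
```

View pics/d37.png

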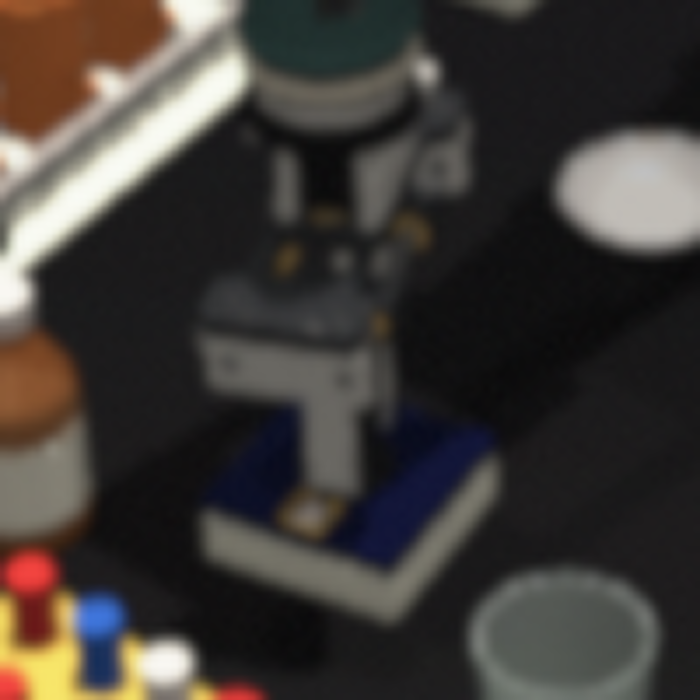

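jog_arm --pt "0 0 -0.15 0 0 0 35" --pt "0 0 -0.15 0 0 0 35" --pt "0 0 -0.15 0 0 0 35" --pt "0 0 -0.15 0 0 0 35" --pt "0 0 -0.15 0 0 0 35" --pt "0 0 -0.15 0 0 0 35" --pt "0 0 -0.15 0 0 0 35" --pt "0 0 -0.15 0 0 0 35" --pt "0 0 -0.15 0 0 0 35" --pt "0 0 -0.15 0 0 0 35" --pt "0 0 0 0 0 0 35"

```text
time: 53.02
tool_pos: [0.6811, 0.0597, 0.1377]
ee_rot: [-3.135, -0.001, -1.004]
wrist_force: [6.3, 3.8, -2.6]
width: 0.0419
```

```bash
python3 - <<'E'
from h import *
st()
t=shot("scene","s32");crop(t,210,190,310,290,7,"d38")
E
```

```text
t53.02 tcp [681.1  59.7 137.7] rpy [-3.135e+00 -1.000e-03 -1.004e+00] F [ 6.3  3.8 -2.6] T [ 0.59 -0.94 -0.04] w41.9 q [0.   0.45 1.25 0.   1.43 1.01]
```

View pics/d38.png

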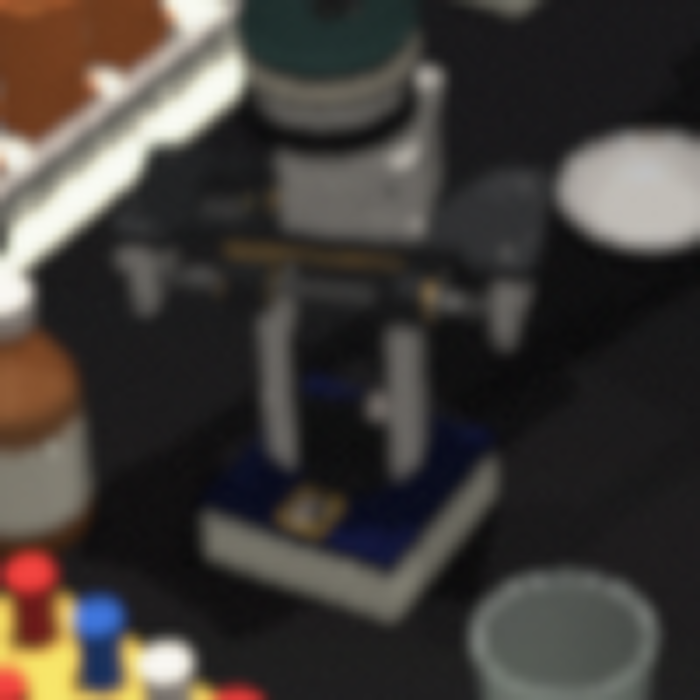

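jog_arm --pt "0 0 0 0 0 0 60" --pt "0 0 0 0 0 0 70" --pt "0 0 0 0 0 0 70" --pt "0 0 0 0 0 25 70" --pt "0 0 0 0 0 40 70" --pt "0 0 0 0 0 50 70" --pt "0 0 0 -50 0 20 70" --pt "0 0 0 -58 0 0 70" --pt "0 0 0 -58 0 0 70" --pt "0 0 0 -58 0 0 70" --pt "0 0 0 -58 0 0 70" --pt "0 0 0 0 0 0 70"

```text
time: 54.58
tool_pos: [0.3936, 0.0586, 0.2719]
ee_rot: [3.142, -0.0, -1.005]
wrist_force: [1.4, -0.2, 0.7]
width: 0.0697
```

```bash
python3 - <<'E'
from h import *
st()
t=shot("top","t33");s=shot("scene","s33")
crop(t,240,140,290,190,14,"d39");crop(t,310,130,460,250,5,"d40");crop(s,130,120,300,280,4.5,"d41")
E
```

```text
t54.58 tcp [393.6  58.6 271.9] rpy [ 3.142 -0.    -1.005] F [ 1.4 -0.2  0.7] T [-0.   -0.02 -0.03] w69.7 q [ 0.01 -0.25  1.75 -0.    1.65  1.01]
```

View pics/d39.png

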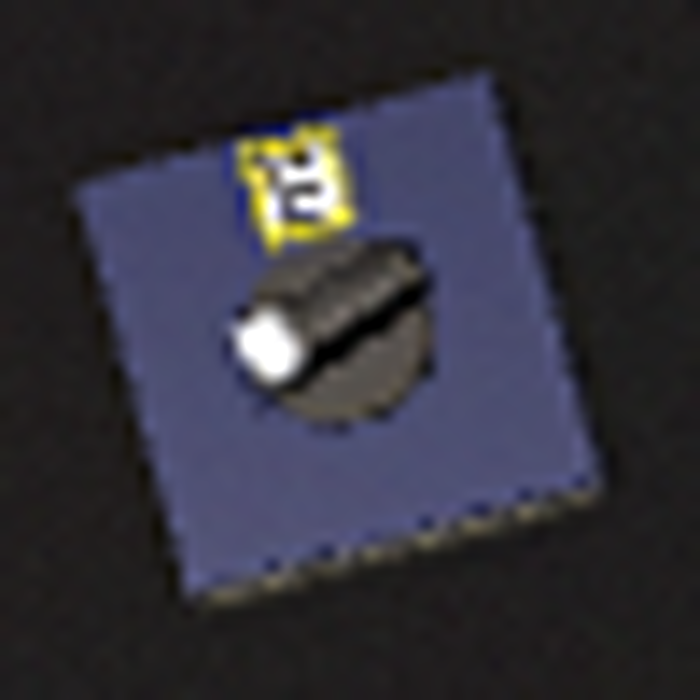

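View pics/d40.png

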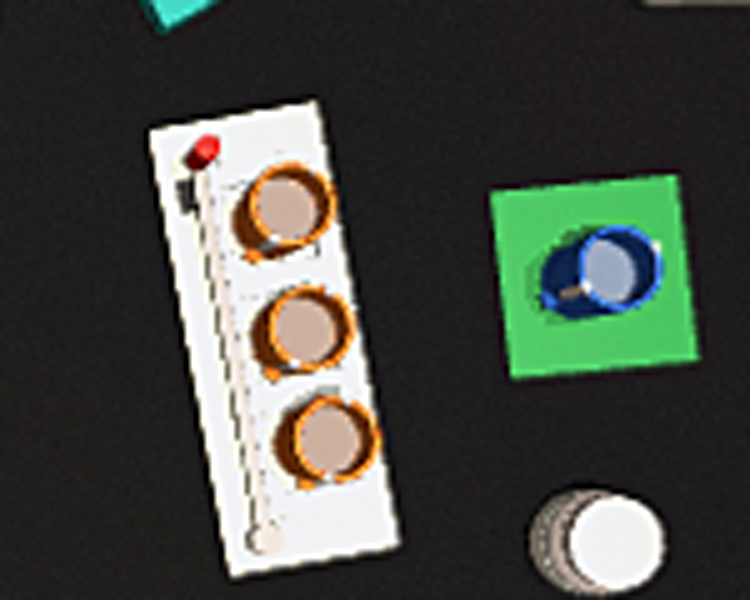

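View pics/d41.png

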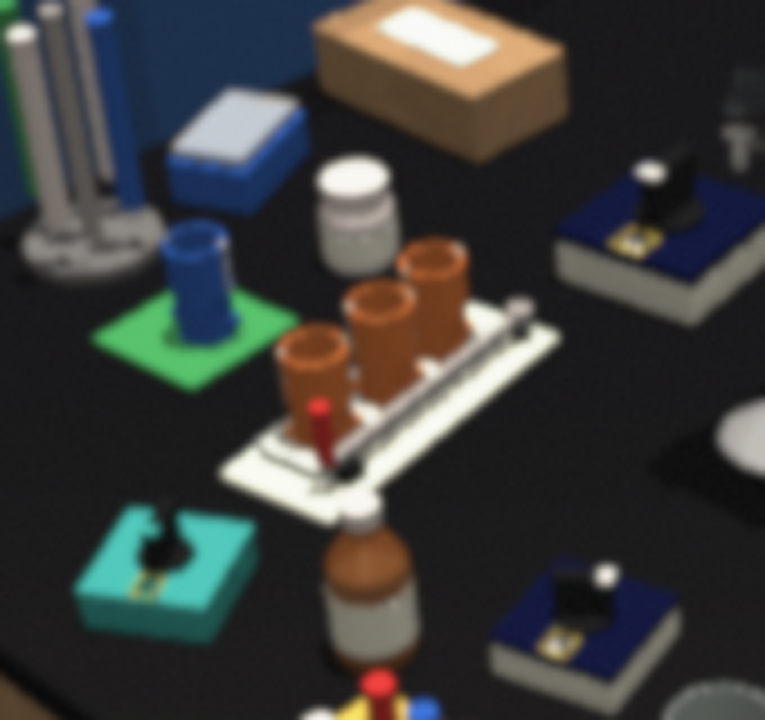

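View pics/t33.png

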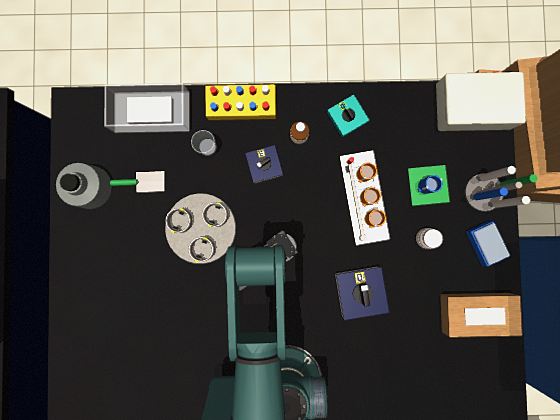

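```bash
python3 - <<'E'
from h import *
P=lambda x,y,z:p2w("top",310+x/5,130+y/5,z)*1000
a=P(263,540,.0355);b=P(207,145,.086);print(a,b,np.degrees(np.arctan2(*(b-a)[1::-1]))-8.9)
for c,bay in (((291,206),(644.1,-256.8)),((311,330),(572.9,-268.1)),((333,440),(501.7,-279.4))):
    r=P(*c,.098)[:2];print("rim",r.round(1),"off",(r-bay).round(1))
f=P(612,270,.048);print("spent floor",f);print("rim",P(621,267,.093))
for X in ([.6835,-.208,.086],[.644,-.2568,.098],[.5729,-.2681,.098],[.5017,-.2794,.098]):
    print((w2p("scene",X)-[130,120])*4.5)
s=cv2.imread("pics/s33.png");crop(s,180,165,250,235,10,"d42")
E
```

```text
[ 441.60402949 -244.08751007   35.5       ] [ 681.98299279 -208.43801642   86.        ] -0.4642158990356524
rim [ 642.2 -256.2] off [-1.9  0.6]
rim [ 567.3 -266. ] off [-5.6  2.1]
rim [ 501.2 -277.2] off [-0.5  2.2]
spent floor [ 605.17900309 -463.73809318   48.        ]
rim [ 602.34935507 -454.8449946    93.        ]
[315.06910735 406.26716006]
[310.79417329 345.34507713]
[371.47253556 300.66745521]
[429.22285907 258.16282445]
```

View pics/d42.png

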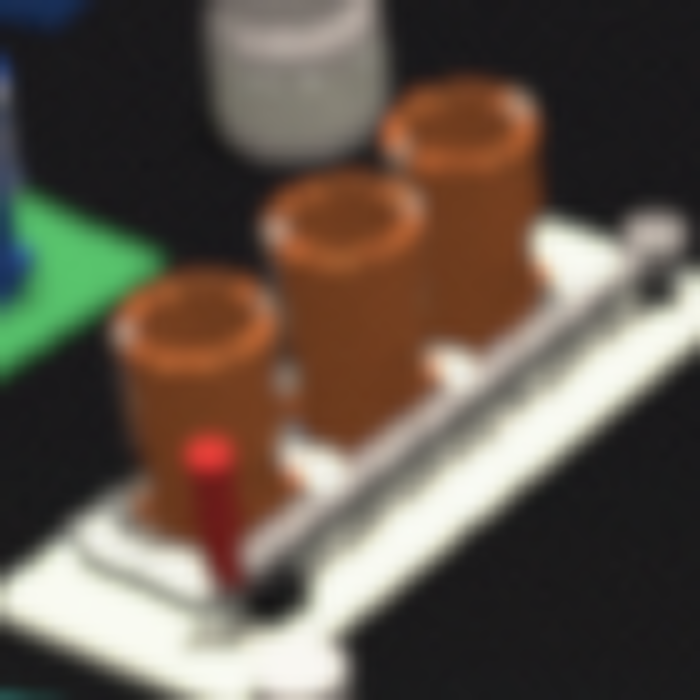

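The middle cup's rim is about 5 mm off along the row and seems to have shifted since the earlier picture, possibly the announced knock. Measuring it properly.

```bash
python3 - <<'E'
from h import *
t=shot("top","t34");s=shot("scene","s34")
names=["t23","t27","t33","t34"];ns=["s23","s27","s33","s34"]
row=[cv2.resize(cv2.imread(f"pics/{n}.png")[160:235,340:395],None,fx=3.6,fy=6 if 0 else 3.6*1,interpolation=cv2.INTER_CUBIC) for n in names]
row2=[cv2.resize(cv2.imread(f"pics/{n}.png")[165:225,185:240],None,fx=3.6,fy=3.6,interpolation=cv2.INTER_CUBIC) for n in ns]
cv2.imwrite("pics/d43.png",np.vstack([np.hstack(row),np.hstack(row2)]))
E
```

```text
(no output)
```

View pics/d43.png

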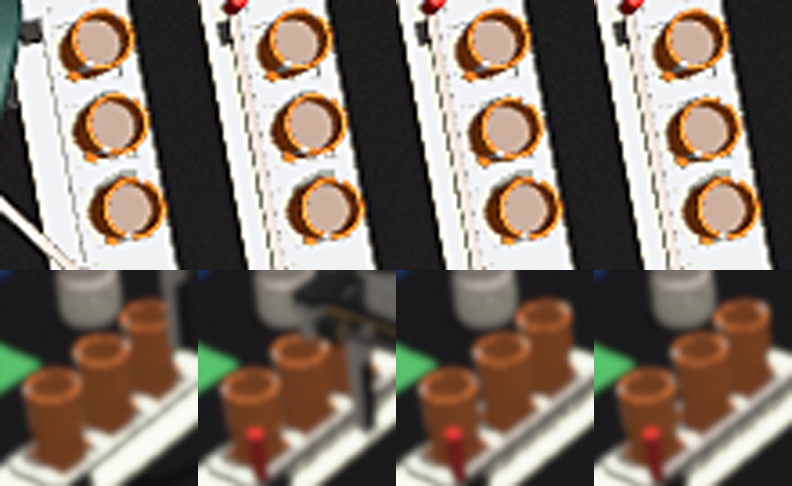

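```bash
python3 - <<'E'
from h import *
from scipy.optimize import least_squares
# triangulate rim centres (hsv ellipse of orange rim by eye picks): top px, scene px
top=[(310+291/5,130+206/5),(310+311/5,130+330/5),(310+333/5,130+440/5)]
sc=[(180+19.5,165+31.8),(180+34.3,165+21.8),(180+46.2,165+13.0)]
for a,b in zip(top,sc):
    r=least_squares(lambda X:np.r_[w2p("top",X)-a,w2p("scene",X)-b],[.57,-.27,.1]);print((r.x*1000).round(1),r.fun.round(2))
E
```

```text
[ 642.4 -256.4   97.1] [ 0.02 -0.02  0.03  0.  ]
[ 567.2 -266.1   96.1] [-0.07  0.07 -0.11 -0.01]
[ 500.9 -277.3   95.9] [-0.11  0.12 -0.19 -0.02]
```

All three rims triangulate to 96–97 mm high (98 nominal), so every cup is on its bay floor. The middle one is 6 mm off centre, inside the 12 mm limit. Handing in.

```bash
python3 -c "
from h import *
st();print(close_job())"
```

```text
t54.77 tcp [398.3  58.4 272.7] rpy [-3.141e+00 -1.000e-03 -1.006e+00] F [ 0.7 -0.4 -0.2] T [-0.01 -0.05 -0.02] w70.2 q [ 0.   -0.24  1.74 -0.    1.65  1.01]
the job is handed in; nothing more can be done
None
```

I finished every step and handed the job in at about 55 s; `close_job` gave no verdict.

I stood the blue cup on the mat, then twisted each of the three orange cups about 80° and lifted it into its own bay. After that I swung the keeper bar shut and turned the counter on the small navy housing from 8 to 3.

What my last checks showed:
- **Blue cup:** upright, about 11 mm from the mat's centre.
- **Orange cups:** all three rims measured 96–97 mm high against 98 mm expected, so all are on their bay floors, about 2, 6 and 2 mm off centre (limit 12 mm).
- **Keeper bar:** it met its stop (about 11 N), and I read its angle as −0.5°, within measurement error of shut.
- **Counter:** I read the drum at about 1.86 rad from the bar grip (target 1.885). The figure in the window was too blurred to read.
- **Other things on the bench:** they look unmoved in the last pictures.

**One disagreement:** the bay2 cup slid about 4 mm along the row after I had placed it, while the arm was working elsewhere. I checked that it was still seated and upright and left it.

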